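Lift the lined brake plate and gauge it in the bench caliper

ROBOT

A 6-joint arm with a two-finger parallel gripper is mounted at the origin on the work surface. World frame = base frame: x ahead of the robot, y to its left, z up, the work surface at z = 0. Lengths are in m, angles in rad, forces in N, time in s.
With the tool pointing down it reaches from about 0.375 to 0.9 m from the base axis. Payload 3.1 kg.
Tool frame: the origin (TCP) lies at the very end of the fingers, on their centre line; the grasp point (between the pads) lies 19 mm behind it; y points along the fingers, z is the direction in which the jaws open and shut, and the axes are right-handed (so a half turn about y gives the same grasp; the last joint's range is limited). The gripper opens to 87 mm and grips with 3 to 60 N. Pads are 19 mm wide; open, the fingers measure 117 mm over their backs; the gripper's body (75 mm by 190 mm) begins 51 mm behind the grasp point.
Start: joints at [-1.312, 0.527, 1.433, -0, 1.181, -0.178], TCP at [0.264, -0.566, 0.223] pointing down, gripper open.
Joint ranges: [-3.08, 3.08], [-0.75, 2.2], [0.22, 2.44], [-1.43, 4.57], [0, 2.65], [-2.85, 2.85]. Speed limits (rad/s): [2.79, 2.79, 3.14, 3.14, 3.14, 3.14].

INTERFACE

Orientations are given as [roll, pitch, yaw] about the fixed x, y, z axes, in that order (R = Rz(yaw) Ry(pitch) Rx(roll)).
In Python, from plant import * gives the robot as it stands.
- The arm moves only by the tool step_arm, never from a script. Its argument "series" is a list of rows, each an object with "jaw": the finger opening in mm, from 0 to 87; "xyz": the shift along the tool's x, y, z in units of 25 mm (1.0 is 25 mm), a list of three; "spin": the turn about the tool's y in degrees. In form: [{"jaw": jaw, "xyz": [dx, dy, dz], "spin": spin}, ...]. A call has 1 to 20 rows; each row shifts and turns the commanded pose from where the row before left it, along the tool's axes as they then stand; what a row does not reach is not made up. A row lasts 1/10 s, in which the tool goes at most 50 mm and 8.59 degrees, less where a joint would pass 70% of its speed; a pose out of reach is approached as far as the arm can. A call is refused whole if a number of a shift passes 1 or a number of a turn 8.59, either way. A call with a gripper value outside its range is refused whole. The fingers move at their own pace and stop on an object; the grip force is fixed at half the most. Time passes only in rows, so rows that do not move let the fingers close. It gives the time, the measured TCP pose, the force and the opening at its end, in the units of the state.
- get_obs(): the state, without advancing time (a new reading comes with each control period).
- capture(name): name is "side" or "top" or "wrist"; returns a dict with "color" (384x512x3 uint8, blue, green, red), "fx", "fy", "cx", "cy" (pixels), "k1" (the pictures are not rectified: a ray, as slopes to the right and down, at radius r is drawn at 1 + k1 r^2 times it, then the intrinsics apply), "cam_to_world" (4x4, takes a point from camera to world coordinates). Camera axes: x right, y down, z forward; pixel columns grow to the right and rows downward; lengths in m; the calibration is good to about 2 mm. A picture is of the moment at which its call begins. There is no depth.
- close_job(): hands the job in, once; it reports no verdict.
The state is a dict: "time_s": time; "joint_positions": joint angles; "qd": joint speeds; "joint_torque": joint torques, N m; "position": TCP position; "ee_rot": TCP orientation; "force": force on the tool from outside, world axes, zero at the start; "torque": the same for the moment, N m; "opening": finger opening in m.
Only numpy, scipy, OpenCV 4.12 (cv2) and the standard library are available. Lean on these libraries where they do the work, as an engineer would, in place of code of your own. Each camera call takes 0.05 s, during which the arm holds its last target.

TASK

Take the lifter by its handle, slide its blade well under the lined plate lying on the inspection stand, up to the two pins, and lift and carry the plate level on the blade to the bench caliper: lower it so that the blade goes down between the two ribs and the plate rests on them, centred in front of the jaws, then draw the blade out. Stand the lifter back on the open bench, blade flat, clear of stand and caliper, and slide the caliper's moving jaw shut until it presses the plate against the fixed jaw; leave it shut. The gripper must not touch the plate, nor hit the light bar, the plate must not be tipped or dropped, and the other things on the bench stay where they are.

Things in the scene. Friction and masses are not known exactly. Their poses are not given: they have to be found in the camera images.
- lifter: flat lifter (spatula) standing on its blade: steel, 106 long (x), 56 wide (y), 2.5 mm thick. Origin: blade underside, middle line, 40 mm behind the front edge; x to the front edge, z up. From (-62,0,3) mm the handle rises, leaning back (to -x) 35 degrees from vertical, 115 mm long: 35 mm of steel shank, then a black grip 80 mm long, 18 wide (y), 22 deep. About 0.22 kg
- lifter_grip (a point): point on the middle of the lifter's black grip, 80 mm up along the handle: (-107.9, 0, 68.5) mm from the lifter's origin; its axes are the lifter's. The gripper fits with its fingers along the handle, tilted 35 degrees, closing across y
- plate: round steel plate with tan lining on top, 120 mm diameter, 12 mm thick to the steel top (14 mm with lining), about 0.35 kg, lying flat on the stand; the lower rim is bevelled 5 mm. Origin: centre of its underside, z up. Too wide to grip
- stand: inspection stand, origin on the bench: dark steel base 6 mm thick (top z = 6), x -110 to +80, y -125 to +125 mm. At its far end two upright pins, 10 mm diameter, tops at z = 36, at (57.7, +-30) mm: they stop the plate when its centre reaches the origin. Open to -x: the blade goes in along +x
- light_bar: aluminium light bar over the open side of the stand, same origin and axes as the stand: bar x -86 to -56 mm, underside z = 136, 30 mm high, 246 mm long in y, on two 18 mm square posts at (-71, +-112) mm. An upright gripper holding the lifter would hit it; one tilted along the handle does not
- caliper: bench caliper, origin on the bench midway between its ribs. Base 4 mm thick, x -75 to 115, y -113 to 133 mm. Two ribs along x (-55 to 55), 12 mm wide, at y = +-42 (72 mm free between), tops z = 20. Beam along y at x = 89 to 111, top z = 30. Fixed jaw: steel block with flat face at y = -70 looking to +y, x -25 to 113, top z = 45. Open to -x; +x away from the open side, +y from fixed to moving jaw
- moving_jaw: the caliper's sliding jaw, axes as the caliper's, slides along y and stays where left (drag 3 N). Origin at bench height under its middle, at y = +101 mm from the caliper's origin when wide open (50 mm travel); about y = +61 when shut on the plate. Its flat steel face, 11 mm to -y of the origin, looks to -y, spans x -25 to 113, z 5 to 45 mm
- jaw_grip (a point): middle of the black upright fin on the moving jaw, to be gripped or pushed from above: fin 44 mm along x, 18 mm across y, from z = 45 to 85 mm; the point is at z = 68 mm; axes as the caliper's. Wide open it lies at y = +101 mm from the caliper's origin
- shoes_c: bystander: two brake shoe rings stacked, 130 mm diameter, 52 mm high; leave alone
- oil_can: bystander: grey can, 60 mm diameter, 130 mm tall; leave alone
- wrench1: bystander: wrench lying on the bench; leave alone
- brush1: bystander: brush lying on the bench; leave alone
- lining_block: bystander: tan block 90 x 50 x 18 mm; leave alone
- spare_ring: bystander: steel ring, 70 mm diameter, 16 mm high; leave alone
Not all that is in view belongs to the job. What is shaped like the lifter but red is not meant.

How it is judged:
By the outcome, as a careful person would: the job done as asked, in the order asked, and still so for the second after the job is handed in, with the robot touching nothing.
It also fails if it takes over 72 s, if anything falls off the work surface, if the arm or the gripper's body presses on something with over 40 N, if the wrist force passes 120 N, or if a joint passes its speed limit or range.

## Working session

There is one attempt and no reset: what is moved stays moved. The work goes in short steps, Python scripts to look and compute and a tool call to move; the robot and the scene stay as the last step left them, time stands still between calls to the robot, and variables do not carry over. Pictures are saved under pics/ and viewed, and the job is handed in when it is done.

Besides the shell and the picture viewer there is one more tool, called after "Call:" as name(argument=value, ...) on one line, values as JSON. step_arm: Moves the arm, as the interface text tells. Its arguments: {"type":"object","properties":{"series":{"type":"array"}},"required":["series"]}

```bash
ls; mkdir -p pics
python3 - <<'E'
from plant import *
import cv2
o=get_obs();print({k:(v if not hasattr(v,'tolist') else v.tolist()) for k,v in o.items()})
for n in ["side","top","wrist"]:
    c=capture(n);cv2.imwrite(f"pics/{n}0.png",c["color"]);print(n,c["fx"],c["fy"],c["cx"],c["cy"],c["k1"]);print(c["cam_to_world"])
E
```

```text
pics
{'time_s': 0.0, 'joint_positions': [-1.3125172690116529, 0.5284652642940946, 1.4339022362897385, -2.3282966151683574e-05, 1.1813718624759817, -0.17850786889294656], 'qd': [0.0003915635324679795, -0.0003487371509738452, 0.00045295461941285736, -0.0001469817792009364, -0.0006034577677851172, -0.0003540189845143295], 'joint_torque': [0.0012235136091476306, -44.003870487213135, -17.659138441085815, 0.06341818487271667, 0.05814523436129093, -0.00015073951090016635], 'position': [0.2642212484485367, -0.5655998812897273, 0.22157219885148965], 'ee_rot': [-1.5729127459096086, 0.0003599936430462858, -2.704797245224107], 'force': [-0.3946111456544873, 0.36601856532338106, 0.04383911668856032], 'torque': [-0.01033315329077848, 0.061044243335466285, -0.009481338651993666], 'opening': 0.08704803111464622}
side 352.6046116570163 352.6046116570163 257.9069372990188 199.04557010685383 -0.06734779524420728
[[-0.91928704 -0.27405847  0.28249478  0.19030305]
 [-0.39318504  0.67191366 -0.62764445  0.61979017]
 [-0.01780082 -0.68805813 -0.72543721  0.86562778]
 [ 0.          0.          0.          1.        ]]
top 381.83667695732294 381.83667695732294 257.6683807618924 191.9671673742857 -0.11878905076240397
[[-2.00272526e-02 -9.96009350e-01  8.69728919e-02  4.07619710e-01]
 [-9.99795533e-01  2.01942716e-02  1.04084870e-03 -2.29249705e-02]
 [-2.79304924e-03 -8.69342635e-02 -9.96210135e-01  1.08658935e+00]
 [ 0.00000000e+00  0.00000000e+00  0.00000000e+00  1.00000000e+00]]
wrist 341.269077082331 341.269077082331 252.07179412259782 192.81630566443758 -0.07497676983843636
[[ 0.4235192  -0.86186997 -0.27894739  0.34037592]
 [-0.90588272 -0.4038987  -0.12744543 -0.52871494]
 [-0.0028251   0.30666921 -0.95181197  0.38412319]
 [ 0.          0.          0.          1.        ]]
```

Run:
```python
import cv2
for n in ["side","top"]:
    i=cv2.imread(f"pics/{n}0.png");cv2.imwrite(f"pics/{n}0b.png",cv2.resize(i,(800,600),interpolation=cv2.INTER_CUBIC))
```

```text
(no output)
```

View pics/top0b.png

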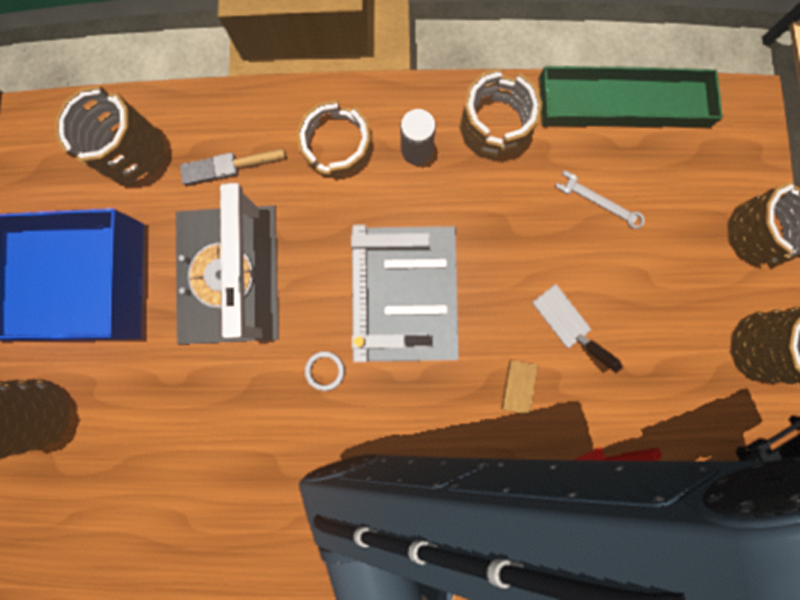

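View pics/side0b.png

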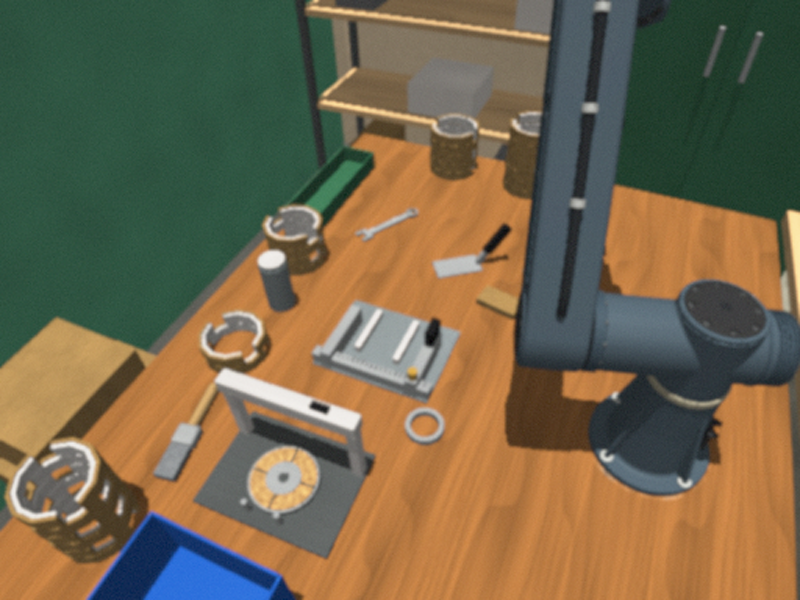

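View pics/wrist0.png

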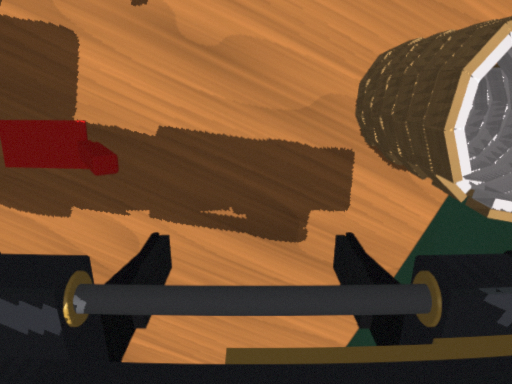

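View pics/t1.png

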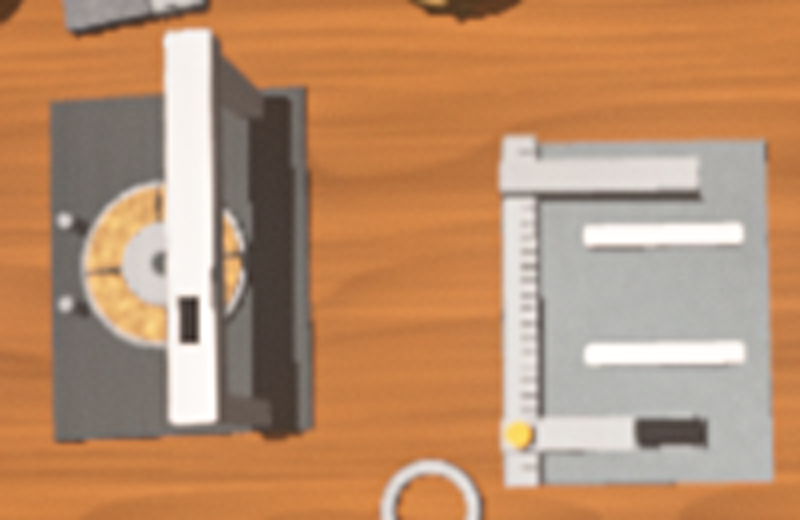

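View pics/t2.png

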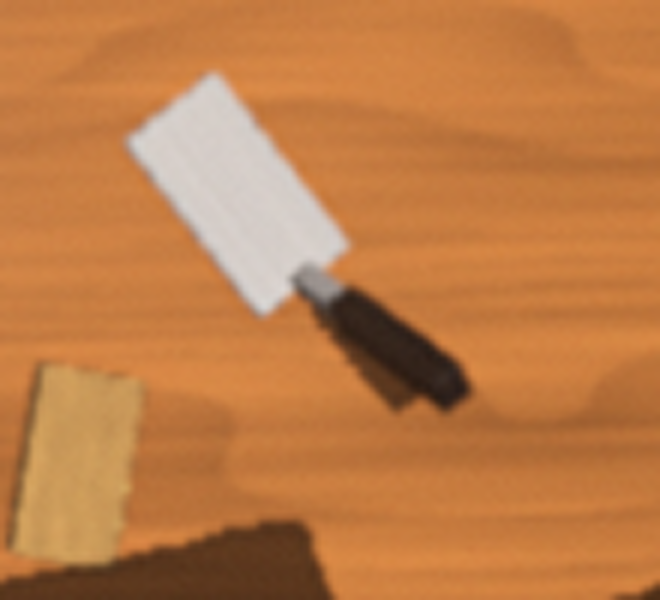

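View pics/s1.png

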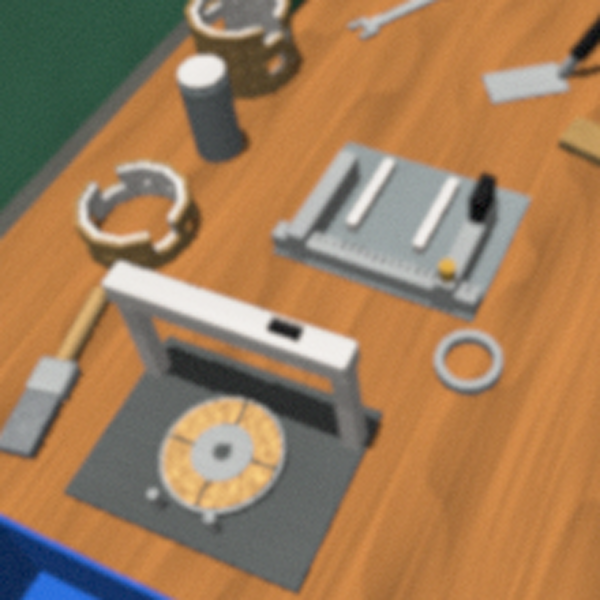

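```bash
cat > fit.py <<'E'
import sys
from h import *
from plant import *
from scipy.optimize import least_squares
def fit(c,local,px,x0):
    local=np.array(local,float)/1000;px=np.array(px,float)
    def f(q):
        R=Rn.from_euler('z',q[2]).as_matrix();P=local@R.T+[q[0],q[1],0]
        return (project(c,P)-px).ravel()
    r=least_squares(f,x0);return r.x,r.fun.reshape(-1,2).round(1).tolist()
E
python3 - <<'E'
from fit import *
c=capture("top")
t1=lambda l:[(100+u/4-.5+.125,110+v/4-.375) for u,v in l]
t2=lambda l:[(320+u/6-.42,170+v/6-.42) for u,v in l]
# local x -> world +y; yaw~90: local y -> world -x (image down)
L=[(80,-125,6),(80,125,6),(-110,-125,6),(-110,125,6),(57.7,-30,36),(57.7,30,36)]
x,e=fit(c,L,t1([(52,102),(57,441),(305,88),(312,430),(65,219),(65,303)]),[.43,.33,1.57]);print("stand",x,np.degrees(x[2]),e)
L=[(-75,-113,4),(-75,133,4),(-55,-42,20),(55,-42,20),(-55,42,20),(55,42,20)]
x,e=fit(c,L,t1([(765,140),(773,483),(744,233),(583,236),(745,351),(584,354)]),[.43,.0,1.57]);print("cal",x,np.degrees(x[2]),e)
print("fin",ray(c,t1([(672,431)]),.085))
print("plate",ray(c,t1([(83,265),(245,265),(164,182),(164,347)]),.019))
L=[(40,28,2.5),(40,-28,2.5),(-66,-28,2.5),(-66,28,2.5),(-128,0,97)]
x,e=fit(c,L,t2([(127,142),(215,72),(350,245),(265,317),(455,388)]),[.35,-.3,1.]);print("lifter",x,np.degrees(x[2]),e)
E
```

```text
stand [0.55658213 0.31913509 1.5955561 ] 91.41863035758882 [[-0.2, -0.4], [-0.8, 0.0], [0.1, -0.5], [0.4, 0.2], [0.2, 0.3], [0.4, 0.3]]
cal [ 0.52540589 -0.04472222  1.56358962] 89.58708637464346 [[0.1, -0.2], [-0.1, -0.2], [-0.7, 0.1], [0.6, -0.1], [-0.4, 0.3], [0.6, 0.1]]
fin [[ 0.42774454 -0.04661427  0.085     ]]
plate [[0.55508844 0.37067906 0.019     ]
 [0.5522935  0.25227246 0.019     ]
 [0.61372344 0.31182953 0.019     ]
 [0.495002   0.31061605 0.019     ]]
lifter [ 0.47832843 -0.30508635  0.63641718] 36.46401861419706 [[-0.3, -0.0], [0.1, -0.2], [0.3, 0.1], [-0.4, 0.1], [0.3, 0.1]]
```

Call:
step_arm(series=[{"jaw": 87, "xyz": [0, 0, 0], "spin": -8.1}, {"jaw": 87, "xyz": [0, 0, 0], "spin": -8.1}, {"jaw": 87, "xyz": [0, 0, 0], "spin": -8.1}, {"jaw": 87, "xyz": [0, 0, 0], "spin": -8.1}, {"jaw": 87, "xyz": [0, 0, 0], "spin": -8.1}, {"jaw": 87, "xyz": [0, 0, 0], "spin": -8.1}, {"jaw": 87, "xyz": [0, 0, 0], "spin": -8.1}, {"jaw": 87, "xyz": [0, 0, 0], "spin": -8.3}, {"jaw": 87, "xyz": [-0.24, 0, -1], "spin": 0}, {"jaw": 87, "xyz": [-0.24, 0, -1], "spin": 0}, {"jaw": 87, "xyz": [-0.24, 0, -1], "spin": 0}, {"jaw": 87, "xyz": [-0.24, 0, -1], "spin": 0}, {"jaw": 87, "xyz": [-0.24, 0, -1], "spin": 0}, {"jaw": 87, "xyz": [-0.24, 0, -1], "spin": 0}, {"jaw": 87, "xyz": [-0.24, 0, -1], "spin": 0}, {"jaw": 87, "xyz": [-0.24, 0, -1], "spin": 0}, {"jaw": 87, "xyz": [-0.24, 0, -1], "spin": 0}, {"jaw": 87, "xyz": [-0.24, 0, -1], "spin": 0}])

```text
time_s: 2.1
position: [0.0134, -0.5061, 0.2227]
ee_rot: [-1.571, -0.0, -1.57]
force: [0.4, -0.4, -0.4]
opening: 0.087
```

Call:
step_arm(series=[{"jaw": 87, "xyz": [-1, 0, -0.5], "spin": 0}, {"jaw": 87, "xyz": [-1, 0, 0], "spin": 0}, {"jaw": 87, "xyz": [-1, 0, 0], "spin": 0}, {"jaw": 87, "xyz": [-1, 0, 0], "spin": 0}, {"jaw": 87, "xyz": [-1, 0, 0], "spin": 0}, {"jaw": 87, "xyz": [-1, 0, 0], "spin": 0}, {"jaw": 87, "xyz": [-1, 0, 0], "spin": 0}, {"jaw": 87, "xyz": [-1, 0, 0], "spin": 0}])

```text
time_s: 2.9
position: [0.0018, -0.3055, 0.2227]
ee_rot: [-1.571, -0.001, -1.57]
force: [-0.4, 0.0, 0.4]
opening: 0.0867
```

```bash
python3 -c "
from plant import *
print(get_obs()['joint_positions'])"
```

```text
[-1.93653109e+00  8.09824550e-02  2.15758663e+00 -7.03496946e-05
  9.02462173e-01 -1.93720189e+00]
```

Call:
step_arm(series=[{"jaw": 87, "xyz": [-1, 0, 0], "spin": 0}, {"jaw": 87, "xyz": [-1, 0, 0], "spin": 0}, {"jaw": 87, "xyz": [-0.6, 0, 0], "spin": 0}])

```text
time_s: 3.2
position: [0.0024, -0.2394, 0.2224]
ee_rot: [-1.57, 0.001, -1.57]
force: [-0.9, -0.2, -0.7]
opening: 0.0868
```

```bash
python3 -c "
from plant import *
print(get_obs()['joint_positions'])"
```

```text
[-2.04282393e+00 -3.72980983e-02  2.28339262e+00 -6.45237921e-05
  8.96514457e-01 -2.04315870e+00]
```

Call:
step_arm(series=[{"jaw": 87, "xyz": [0, -1, 0], "spin": 0}, {"jaw": 87, "xyz": [0, -1, 0], "spin": 0}, {"jaw": 87, "xyz": [0, -1, 0], "spin": 0}])

```text
time_s: 3.5
position: [0.0016, -0.2415, 0.2988]
ee_rot: [-1.571, -0.001, -1.571]
force: [-0.2, -0.2, 0.4]
opening: 0.0869
```

```bash
python3 -c "
from plant import *
import cv2
print(get_obs()['joint_positions'])
cv2.imwrite('pics/side2.png',capture('side')['color'])"
```

```text
[-2.04191113e+00 -1.88492979e-01  2.12786599e+00  1.62733851e-04
  1.20110340e+00 -2.04189021e+00]
```

View pics/side2.png

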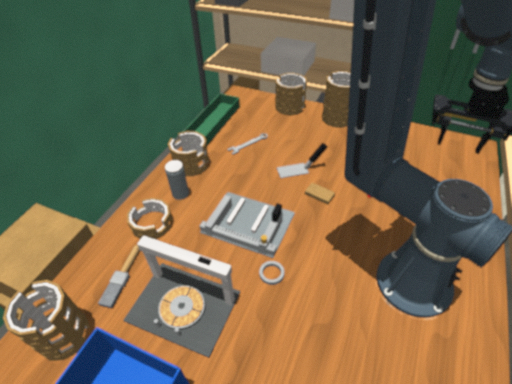

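Call:
step_arm(series=[{"jaw": 87, "xyz": [0, 1, 0], "spin": 0}, {"jaw": 87, "xyz": [0, 1, 0], "spin": 0}, {"jaw": 87, "xyz": [0, 1, 0], "spin": 0}, {"jaw": 87, "xyz": [0, 1, 0], "spin": 0}, {"jaw": 87, "xyz": [0, 1, 0], "spin": 0}, {"jaw": 87, "xyz": [0, 1, 0], "spin": 0}, {"jaw": 87, "xyz": [-0.5, 0, 0], "spin": 0}, {"jaw": 87, "xyz": [-0.5, 0, 0], "spin": 0}])

```text
time_s: 4.35
position: [0.002, -0.2233, 0.154]
ee_rot: [-1.569, 0.011, -1.57]
force: [-0.1, 0.6, 0.2]
opening: 0.0869
```

```bash
python3 -c "
from plant import *
print(get_obs()['joint_positions'])"
```

```text
[-2.07666877  0.16286495  2.4422245  -0.00636166  0.54675031 -2.07165076]
```

Call:
step_arm(series=[{"jaw": 87, "xyz": [-1, 0, 0], "spin": 0}, {"jaw": 87, "xyz": [-1, 0, 0], "spin": 0}])

```text
time_s: 4.55
position: [0.0021, -0.1969, 0.1784]
ee_rot: [-1.571, 0.025, -1.57]
force: [0.2, -0.0, -0.9]
opening: 0.0869
```

```bash
python3 -c "
from plant import *
print(get_obs()['joint_positions'],get_obs()['ee_rot'])"
```

```text
[-2.13344146  0.03174731  2.44150049 -0.0216863   0.68931752 -2.11750107] [-1.5713147   0.024999   -1.56986341]
```

Call:
step_arm(series=[{"jaw": 87, "xyz": [-1, 1, 0], "spin": 0}, {"jaw": 87, "xyz": [-1, 1, 0], "spin": 0}, {"jaw": 87, "xyz": [-1, 1, 0], "spin": 0}, {"jaw": 87, "xyz": [-1, 1, 0], "spin": 0}])

```text
time_s: 4.95
position: [0.0033, -0.1832, 0.1719]
ee_rot: [-1.572, 0.095, -1.57]
force: [0.8, -0.3, -0.5]
opening: 0.0872
```

```bash
python3 -c "
from plant import *
print(get_obs()['joint_positions'],get_obs()['ee_rot'])"
```

```text
[-2.10478085  0.07584312  2.44174765 -0.0755738   0.70682793 -2.04612762] [-1.57158318  0.0950188  -1.56997425]
```

Call:
step_arm(series=[{"jaw": 87, "xyz": [0.9, -1, 0.5], "spin": 0}, {"jaw": 87, "xyz": [0.9, -1, 1], "spin": 0}, {"jaw": 87, "xyz": [0.9, -1, 1], "spin": 0}, {"jaw": 87, "xyz": [0.9, -1, 1], "spin": 0}, {"jaw": 87, "xyz": [0.5, -1, 1], "spin": 0}, {"jaw": 87, "xyz": [0, -0.3, 1], "spin": 0}, {"jaw": 87, "xyz": [0, -0.3, 1], "spin": 0}, {"jaw": 87, "xyz": [-0.3, -0.3, 1], "spin": 0}, {"jaw": 87, "xyz": [-0.6, 0, 1], "spin": 0}, {"jaw": 87, "xyz": [-0.8, 0, 1], "spin": 0}, {"jaw": 87, "xyz": [-1, 0.1, 1], "spin": 0}, {"jaw": 87, "xyz": [-1, 0.1, 1], "spin": 0}, {"jaw": 87, "xyz": [-1, 0.1, 1], "spin": 0}, {"jaw": 87, "xyz": [-1, 0.1, 1], "spin": 0}, {"jaw": 87, "xyz": [-1, 0.1, 0.6], "spin": 0}, {"jaw": 87, "xyz": [-1, 0.1, 0], "spin": 0}, {"jaw": 87, "xyz": [-1, 0.1, 0], "spin": 0}, {"jaw": 87, "xyz": [-1, 0.1, 0], "spin": 0}, {"jaw": 87, "xyz": [-1, 0.1, 0], "spin": 0}, {"jaw": 87, "xyz": [-1, 0.1, 0], "spin": 0}])

```text
time_s: 6.95
position: [0.3553, -0.004, 0.3103]
ee_rot: [-1.575, 0.094, -1.57]
force: [0.7, -0.6, -0.1]
opening: 0.0871
```

Call:
step_arm(series=[{"jaw": 87, "xyz": [-1, 0.1, 0], "spin": 0}, {"jaw": 87, "xyz": [-1, 0.1, 0], "spin": 0}, {"jaw": 87, "xyz": [-1, 0.1, 0], "spin": 0}, {"jaw": 87, "xyz": [-1, 0.1, 0], "spin": 0}, {"jaw": 87, "xyz": [-1, 0.1, 0], "spin": 0}, {"jaw": 87, "xyz": [-1, 0.1, -0.4], "spin": 0}, {"jaw": 87, "xyz": [-1, 0.1, -0.8], "spin": 0}, {"jaw": 87, "xyz": [-1, 0.1, -1], "spin": 0}, {"jaw": 87, "xyz": [-1, 0.1, -1], "spin": 0}, {"jaw": 87, "xyz": [-1, 0.1, -1], "spin": 0}, {"jaw": 87, "xyz": [-1, 0.1, -1], "spin": 0}, {"jaw": 87, "xyz": [-1, 0.1, -1], "spin": 0}, {"jaw": 87, "xyz": [-1, 0.1, -1], "spin": 0}, {"jaw": 87, "xyz": [-1, 0.1, -1], "spin": 0}, {"jaw": 87, "xyz": [-1, 0.1, -1], "spin": 0}, {"jaw": 87, "xyz": [-1, 0.1, -1], "spin": 0}, {"jaw": 87, "xyz": [-1, 0.1, -1], "spin": 0}, {"jaw": 87, "xyz": [-1, 0.1, -1], "spin": 0}, {"jaw": 87, "xyz": [-1, 0.1, -1], "spin": 0}, {"jaw": 87, "xyz": [-1, 0.1, -1], "spin": 0}])

```text
time_s: 8.95
position: [-0.0013, 0.4975, 0.3068]
ee_rot: [-1.572, 0.089, -1.569]
force: [0.2, 0.2, -0.2]
opening: 0.0866
```

Call:
step_arm(series=[{"jaw": 87, "xyz": [-1, 0.1, 0], "spin": 0}, {"jaw": 87, "xyz": [-1, 0.1, 0], "spin": 0}, {"jaw": 87, "xyz": [-1, 0.1, 0], "spin": 0}, {"jaw": 87, "xyz": [-1, 0.1, 0], "spin": 0}, {"jaw": 87, "xyz": [-1, 0.1, 0], "spin": 0}, {"jaw": 87, "xyz": [-1, 0.1, 0], "spin": 0}, {"jaw": 87, "xyz": [-1, 0.1, 0], "spin": 0}, {"jaw": 87, "xyz": [-1, 0.1, 0], "spin": 0}, {"jaw": 87, "xyz": [-1, 0.1, 0], "spin": 0}, {"jaw": 87, "xyz": [-1, 0.1, 0], "spin": 0}, {"jaw": 87, "xyz": [-1, 0.1, 0], "spin": 0}, {"jaw": 87, "xyz": [-1, 0.1, 0], "spin": 0}, {"jaw": 87, "xyz": [-1, 0.1, 0], "spin": 0}, {"jaw": 87, "xyz": [-1, 0.1, 0], "spin": 0}, {"jaw": 87, "xyz": [-1, 0.1, 0], "spin": 0}, {"jaw": 87, "xyz": [-1, 0.1, 0], "spin": 0}])

```text
time_s: 10.55
position: [-0.0005, 0.8994, 0.3023]
ee_rot: [-1.572, 0.088, -1.57]
force: [-0.0, 1.3, 0.3]
opening: 0.0871
```

```bash
python3 -c "
from plant import *
print(get_obs()['joint_positions'],get_obs()['ee_rot'])"
```

```text
[1.44330932 0.8954191  0.47847994 0.01269079 1.68013734 1.44463953] [-1.57214438  0.08843919 -1.57024869]
```

Call:
step_arm(series=[{"jaw": 87, "xyz": [-1, 0.1, 0], "spin": 0}, {"jaw": 87, "xyz": [-1, 0.1, 0], "spin": 0}, {"jaw": 87, "xyz": [-1, 0.1, 0], "spin": 0}, {"jaw": 87, "xyz": [-1, 0.1, 0], "spin": 0}, {"jaw": 87, "xyz": [-1, 0.1, 0], "spin": 0}, {"jaw": 87, "xyz": [-1, 0.1, 0], "spin": 0}])

```text
time_s: 11.15
position: [0.0001, 0.9716, 0.2815]
ee_rot: [-1.571, 0.163, -1.57]
force: [0.6, 0.1, 0.8]
opening: 0.0871
```

```bash
python3 -c "
from plant import *
print(get_obs()['joint_positions'],get_obs()['ee_rot'])"
```

```text
[1.4497889  1.04100023 0.21797448 0.0206145  1.72056289 1.45405781] [-1.57149496  0.16328824 -1.57039115]
```

Call:
step_arm(series=[{"jaw": 87, "xyz": [-1, -0.8, 0], "spin": 0}, {"jaw": 87, "xyz": [-1, -0.8, 0], "spin": 0}, {"jaw": 87, "xyz": [-1, -0.8, 0], "spin": 0}, {"jaw": 87, "xyz": [-1, -0.8, 0], "spin": 0}, {"jaw": 87, "xyz": [-1, -0.8, 0], "spin": 0}, {"jaw": 87, "xyz": [-1, -0.8, 0], "spin": 0}, {"jaw": 87, "xyz": [-1, -0.8, 0], "spin": 0}, {"jaw": 87, "xyz": [-1, -0.8, 0], "spin": 0}, {"jaw": 87, "xyz": [-1, -0.8, 0], "spin": 0}, {"jaw": 87, "xyz": [-1, -0.8, 0], "spin": 0}])

```text
time_s: 12.15
position: [0.0002, 0.9597, 0.4439]
ee_rot: [-1.572, 0.341, -1.571]
force: [0.5, 0.5, 0.2]
opening: 0.087
```

Call:
step_arm(series=[{"jaw": 87, "xyz": [-1, 0, 0], "spin": 0}, {"jaw": 87, "xyz": [-1, 0, 0], "spin": 0}, {"jaw": 87, "xyz": [-1, 0, 0], "spin": 0}, {"jaw": 87, "xyz": [-1, 0, 0], "spin": 0}, {"jaw": 87, "xyz": [-1, 0, 0], "spin": 0}, {"jaw": 87, "xyz": [-1, 0, 0], "spin": 0}, {"jaw": 87, "xyz": [-1, 0, 0], "spin": 0}, {"jaw": 87, "xyz": [-1, 0, 0], "spin": 0}])

```text
time_s: 12.95
position: [0.0001, 1.003, 0.4458]
ee_rot: [-1.572, 0.469, -1.571]
force: [-0.1, 0.5, -0.2]
opening: 0.0871
```

Call:
step_arm(series=[{"jaw": 87, "xyz": [-1, 0, 0], "spin": 0}, {"jaw": 87, "xyz": [-1, 0, 0], "spin": 0}, {"jaw": 87, "xyz": [-1, 0, 0], "spin": 0}, {"jaw": 87, "xyz": [-1, 0, 0], "spin": 0}, {"jaw": 87, "xyz": [-1, 0, 0], "spin": 0}, {"jaw": 87, "xyz": [-1, 0, 0], "spin": 0}, {"jaw": 87, "xyz": [-1, 0, 0], "spin": 0}, {"jaw": 87, "xyz": [-1, 0, 0], "spin": 0}, {"jaw": 87, "xyz": [-1, 0, 0], "spin": 0}])

```text
time_s: 13.85
position: [0.0001, 1.0363, 0.4775]
ee_rot: [-1.572, 0.615, -1.571]
force: [-0.3, 0.7, -0.4]
opening: 0.0873
```

```bash
python3 -c "
from plant import *
print(get_obs()['joint_positions'],get_obs()['ee_rot'])"
```

```text
[1.44096097 0.87780704 0.21901786 0.07641985 1.43473135 1.45428774] [-1.57191406  0.61451212 -1.57099952]
```

Call:
step_arm(series=[{"jaw": 87, "xyz": [0.98, -0.35, 1], "spin": 0}, {"jaw": 87, "xyz": [0.98, -0.35, 1], "spin": 0}, {"jaw": 87, "xyz": [0.98, -0.35, 1], "spin": 0}, {"jaw": 87, "xyz": [0.98, -0.35, 1], "spin": 0}, {"jaw": 87, "xyz": [0.98, -0.35, 1], "spin": 0}, {"jaw": 87, "xyz": [0.98, -0.35, 1], "spin": 0}, {"jaw": 87, "xyz": [0.98, -0.35, 1], "spin": 0}, {"jaw": 87, "xyz": [0.98, -0.35, 1], "spin": 0}, {"jaw": 87, "xyz": [0.98, -0.35, 1], "spin": 0}, {"jaw": 87, "xyz": [0.98, -0.35, 1], "spin": 0}, {"jaw": 87, "xyz": [0.98, -0.35, 1], "spin": 0}, {"jaw": 87, "xyz": [0.98, -0.35, 1], "spin": 0}, {"jaw": 87, "xyz": [0.98, -0.35, 1], "spin": 0}, {"jaw": 87, "xyz": [0.98, -0.35, 1], "spin": 0}, {"jaw": 87, "xyz": [0.98, -0.35, 1], "spin": 0}, {"jaw": 87, "xyz": [0.98, -0.35, 1], "spin": 0}, {"jaw": 87, "xyz": [1, -0.7, 0.5], "spin": 0}, {"jaw": 87, "xyz": [1, -0.7, 0], "spin": 0}, {"jaw": 87, "xyz": [1, -0.7, 0], "spin": 0}, {"jaw": 87, "xyz": [1, -0.7, 0], "spin": 0}])

```text
time_s: 15.85
position: [0.4132, 0.5118, 0.3659]
ee_rot: [-1.57, 0.614, -1.57]
force: [0.1, -0.3, 0.2]
opening: 0.0868
```

Run:
```python
from fit import *
print(get_obs()['joint_positions'],get_obs()['ee_rot'],get_obs()['time_s'])
c=capture("top");cv2.imwrite("pics/top3.png",c["color"])
cv2.imwrite("pics/side3.png",capture("side")["color"])
i=c["color"]
cv2.imwrite("pics/t4.png",cv2.resize(i[100:280,310:510],(800,720),interpolation=cv2.INTER_CUBIC)[:600])
```

```text
[0.47275527 0.30506364 1.5501832  0.62457762 1.06794709 0.22482824] [-1.56962301  0.61378586 -1.57037259] 15.85
```

View pics/t4.png

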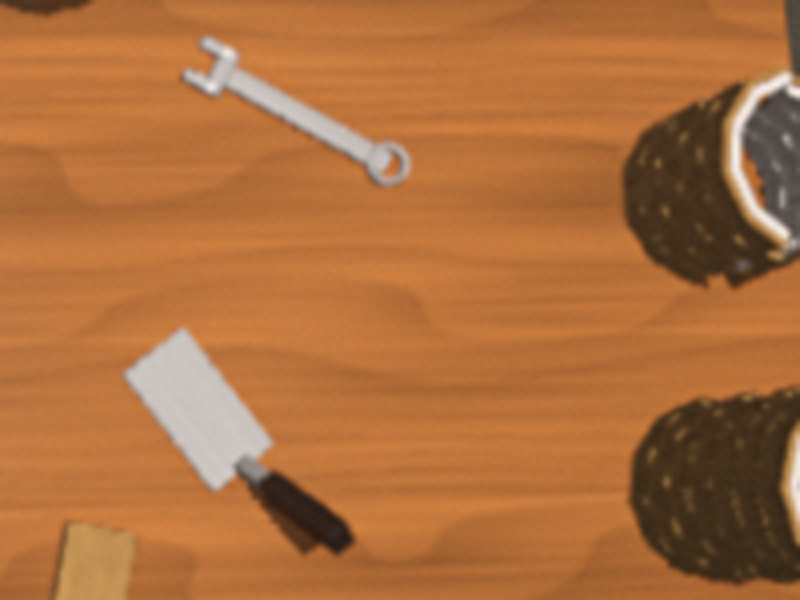

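View pics/side3.png

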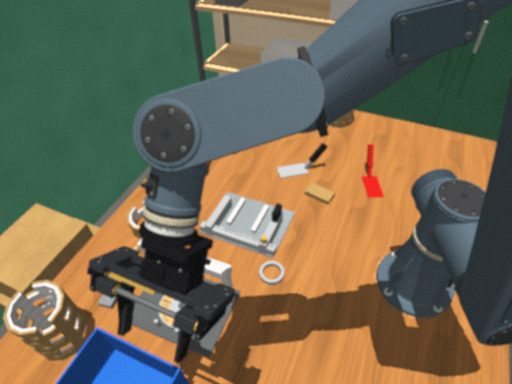

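Run:
```python
from fit import *
c=capture("top")
t=lambda l:[(310+u/4-.375,100+v/4-.375) for u,v in l]
for z in (0,.1,.15): print(z,ray(c,t([(630,490),(625,190),(680,575),(640,270)]),z)[:,:2].round(3).tolist())
print("block",ray(c,t([(65,520),(135,533)]),.018).round(3).tolist())
s=capture("side")
print(project(s,[[.5,-.65,0],[.5,-.65,.1],[.5,-.65,.15],[.38,-.65,.0],[.38,-.65,.15]]))
```

```text
0 [[0.401, -0.637], [0.625, -0.65], [0.337, -0.674], [0.564, -0.657]]
0.1 [[0.401, -0.581], [0.605, -0.592], [0.343, -0.614], [0.55, -0.598]]
0.15 [[0.402, -0.553], [0.595, -0.563], [0.347, -0.584], [0.543, -0.569]]
block [[0.391, -0.21, 0.018], [0.381, -0.26, 0.018]]
[[311.25349446 119.60433961]
 [313.38587841  99.05599133]
 [314.51933904  88.04511392]
 [338.53053877 125.69813049]
 [343.93216823  93.86719637]]
```

Call:
step_arm(series=[{"jaw": 87, "xyz": [1, -0.45, 0], "spin": 0}, {"jaw": 87, "xyz": [1, -0.45, 0], "spin": 0}, {"jaw": 87, "xyz": [1, -0.45, 0], "spin": 0}, {"jaw": 87, "xyz": [1, -0.45, 0], "spin": 0}, {"jaw": 87, "xyz": [1, -0.45, 0], "spin": 0}, {"jaw": 87, "xyz": [1, -0.45, 0], "spin": 0}, {"jaw": 87, "xyz": [1, -0.45, 0], "spin": 0}, {"jaw": 87, "xyz": [1, -0.45, 0], "spin": 0}, {"jaw": 87, "xyz": [1, -0.45, 0], "spin": 0}, {"jaw": 87, "xyz": [1, -0.45, 0], "spin": 0}, {"jaw": 87, "xyz": [1, -0.45, 0], "spin": 0}, {"jaw": 87, "xyz": [1, -0.45, 0], "spin": 0}, {"jaw": 87, "xyz": [1, -0.45, 0], "spin": 0}, {"jaw": 87, "xyz": [1, -0.45, 0], "spin": 0}, {"jaw": 87, "xyz": [1, -0.45, 0], "spin": 0}, {"jaw": 87, "xyz": [1, -0.45, 0], "spin": 0}, {"jaw": 87, "xyz": [1, -0.45, 0], "spin": 0}, {"jaw": 87, "xyz": [1, -0.45, 0], "spin": 0}, {"jaw": 87, "xyz": [1, -0.45, 0], "spin": 0}, {"jaw": 87, "xyz": [1, -0.45, 0], "spin": 0}])

```text
time_s: 18.05
position: [0.4142, -0.0266, 0.2614]
ee_rot: [-1.57, 0.612, -1.569]
force: [0.3, -0.1, -0.7]
opening: 0.0868
```

Call:
step_arm(series=[{"jaw": 87, "xyz": [0.97, -0.45, -0.07], "spin": 0}, {"jaw": 87, "xyz": [0.97, -0.45, -0.07], "spin": 0}, {"jaw": 87, "xyz": [0.97, -0.45, -0.07], "spin": 0}, {"jaw": 87, "xyz": [0.97, -0.45, -0.07], "spin": 0}, {"jaw": 87, "xyz": [0.97, -0.45, -0.07], "spin": 0}, {"jaw": 87, "xyz": [0.97, -0.45, -0.07], "spin": 0}, {"jaw": 87, "xyz": [0.97, -0.45, -0.07], "spin": 0}, {"jaw": 87, "xyz": [0.97, -0.45, -0.07], "spin": 0}, {"jaw": 87, "xyz": [0.97, -0.45, -0.07], "spin": 0}, {"jaw": 87, "xyz": [0.97, -0.45, -0.07], "spin": 0}, {"jaw": 87, "xyz": [0.97, -0.45, -0.07], "spin": 0}, {"jaw": 87, "xyz": [0.97, -0.45, -0.07], "spin": 0}, {"jaw": 87, "xyz": [0.97, -0.45, -0.07], "spin": 0}, {"jaw": 87, "xyz": [0.97, -0.45, -0.07], "spin": 0}, {"jaw": 87, "xyz": [0.97, -0.45, -0.07], "spin": 0}, {"jaw": 87, "xyz": [0.97, -0.45, -0.07], "spin": 0}])

```text
time_s: 19.65
position: [0.3865, -0.4477, 0.1848]
ee_rot: [-1.571, 0.611, -1.569]
force: [0.4, -0.6, -0.2]
opening: 0.087
```

Run:
```python
from fit import *
cv2.imwrite("pics/w4.png",capture("wrist")["color"])
s=capture("side");cv2.imwrite("pics/s4.png",cv2.resize(s["color"][60:220,220:420],(800,640))[:600])
```

```text
(no output)
```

View pics/w4.png

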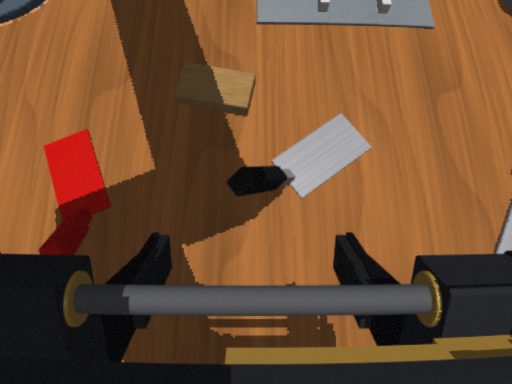

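View pics/s4.png

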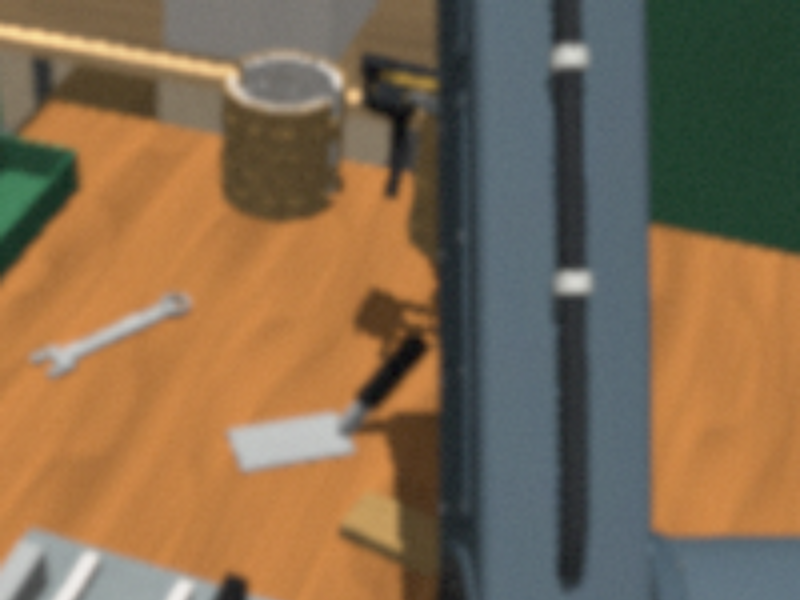

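Call:
step_arm(series=[{"jaw": 87, "xyz": [0, 1, 0], "spin": 0}, {"jaw": 87, "xyz": [0, 1, 0], "spin": 0}, {"jaw": 87, "xyz": [0, 1, 0], "spin": 0}, {"jaw": 87, "xyz": [0, 1, 0], "spin": 0}, {"jaw": 87, "xyz": [0, 1, 0], "spin": 0}, {"jaw": 87, "xyz": [0, 1, 0], "spin": 0}, {"jaw": 87, "xyz": [0.16, -0.12, 0.32], "spin": 0}, {"jaw": 84, "xyz": [0.16, -0.12, 0.32], "spin": 0}, {"jaw": 80, "xyz": [0.16, -0.12, 0.32], "spin": 0}, {"jaw": 76, "xyz": [0.16, -0.12, 0.32], "spin": 0}, {"jaw": 72, "xyz": [0.16, -0.12, 0.32], "spin": 0}, {"jaw": 68, "xyz": [0.16, -0.12, 0.32], "spin": 0}, {"jaw": 64, "xyz": [0.16, -0.12, 0.32], "spin": 0}])

```text
time_s: 21.05
position: [0.4415, -0.3957, 0.0641]
ee_rot: [-1.572, 0.613, -1.571]
force: [-0.5, 0.1, -0.2]
opening: 0.0673
```

Run:
```python
from fit import *
cv2.imwrite("pics/w5.png",capture("wrist")["color"])
s=capture("top");cv2.imwrite("pics/t5.png",cv2.resize(s["color"][130:280,320:470],(600,600)))
```

```text
(no output)
```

View pics/w5.png

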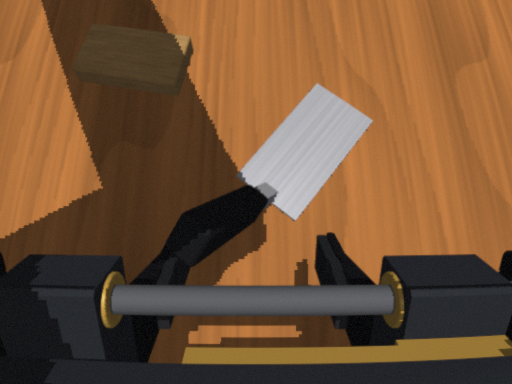

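View pics/t5.png

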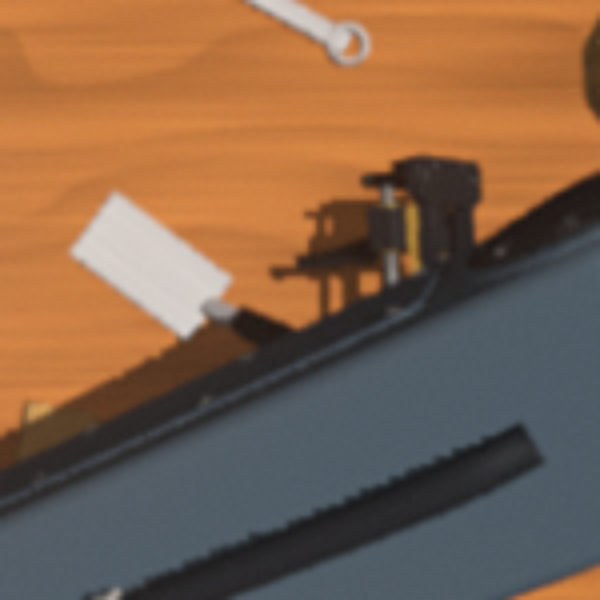

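Call:
step_arm(series=[{"jaw": 62, "xyz": [0.1, -0.07, 0.26], "spin": 0}, {"jaw": 58, "xyz": [0.1, -0.07, 0.26], "spin": 0}, {"jaw": 54, "xyz": [0.1, -0.07, 0.26], "spin": 0}, {"jaw": 50, "xyz": [0.1, -0.07, 0.26], "spin": 0}, {"jaw": 46, "xyz": [0.08, -0.06, 0.24], "spin": 0}, {"jaw": 42, "xyz": [0.06, -0.05, 0.2], "spin": 0}, {"jaw": 38, "xyz": [0.05, -0.03, 0.18], "spin": 0}])

```text
time_s: 21.85
position: [0.4828, -0.4132, 0.0639]
ee_rot: [-1.572, 0.613, -1.571]
force: [-0.5, -0.5, -0.0]
opening: 0.0411
```

Run:
```python
from fit import *
cv2.imwrite("pics/w6.png",capture("wrist")["color"])
s=capture("top");cv2.imwrite("pics/t6.png",cv2.resize(s["color"][130:280,320:470],(600,600)))
```

```text
(no output)
```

View pics/w6.png

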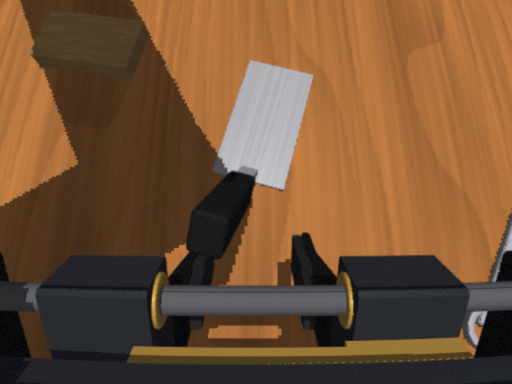

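View pics/t6.png

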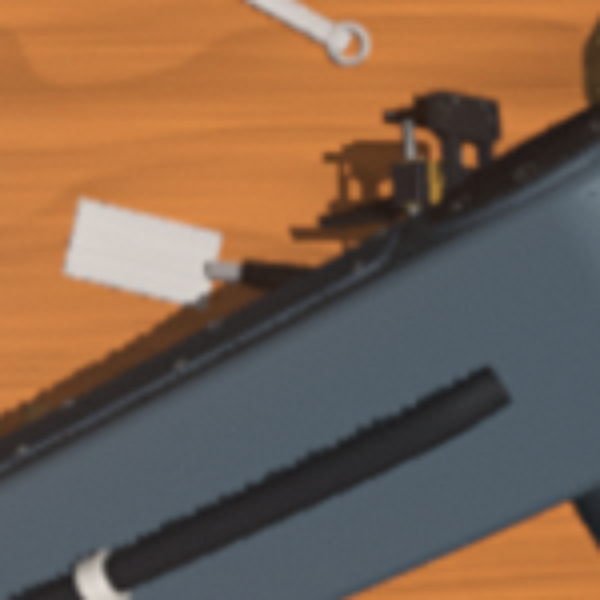

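Run:
```python
from fit import *
c=capture("top")
t=lambda l:[(320+u/4-.375,130+v/4-.375) for u,v in l]
L=[(40,28,2.5),(40,-28,2.5),(-66,-28,2.5),(-66,28,2.5)]
x,e=fit(c,L,t([(66,272),(82,200),(221,233),(201,303)]),[.48,-.3,1.4]);print("lifter",x,np.degrees(x[2]),e)
for a in (80,95,115):
    p=np.array([-62-a*.574,0]);R=Rn.from_euler('z',x[2]).as_matrix()[:2,:2];print(a,x[:2]+R@(p/1000),3+a*.819)
```

```text
lifter [ 0.49805135 -0.28942652  1.31354723] 75.26071266424749 [[-0.7, 0.1], [-0.5, -0.8], [0.1, -0.4], [1.1, 1.0]]
80 [ 0.47059422 -0.39379525] 68.52
95 [ 0.46840366 -0.40212193] 80.80499999999999
115 [ 0.4654829  -0.41322416] 97.18499999999999
```

Call:
step_arm(series=[{"jaw": 38, "xyz": [-0.25, 0.23, 0.16], "spin": 0}, {"jaw": 34, "xyz": [-0.25, 0.23, 0.16], "spin": 0}, {"jaw": 30, "xyz": [-0.25, 0.23, 0.16], "spin": 0}, {"jaw": 26, "xyz": [0, 0, 0.1], "spin": 0}, {"jaw": 22, "xyz": [0, 0, 0.1], "spin": 0}, {"jaw": 18, "xyz": [0, 0, 0], "spin": 0}, {"jaw": 5, "xyz": [0, 0, 0], "spin": 0}, {"jaw": 5, "xyz": [0, 0, 0], "spin": 0}, {"jaw": 5, "xyz": [0, 0, 0], "spin": 0}, {"jaw": 5, "xyz": [0, 0, 0], "spin": 0}])

```text
time_s: 23.0
position: [0.4992, -0.3879, 0.0606]
ee_rot: [-1.572, 0.613, -1.571]
force: [0.1, 1.1, 0.2]
opening: 0.0059
```

Run:
```python
from fit import *
cv2.imwrite("pics/w7.png",capture("wrist")["color"])
s=capture("top");cv2.imwrite("pics/t7.png",cv2.resize(s["color"][130:280,320:470],(600,600)))
print(get_obs()['torque'])
```

```text
[-0.37583319 -0.09122529 -0.0100338 ]
```

View pics/w7.png

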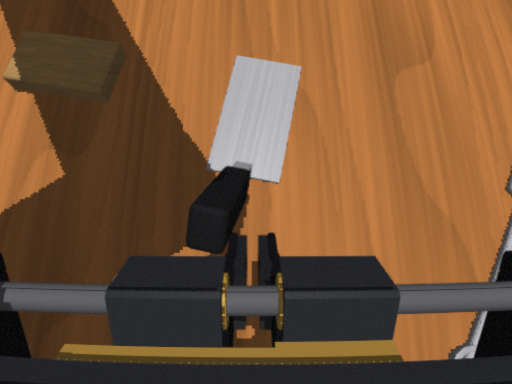

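View pics/t7.png

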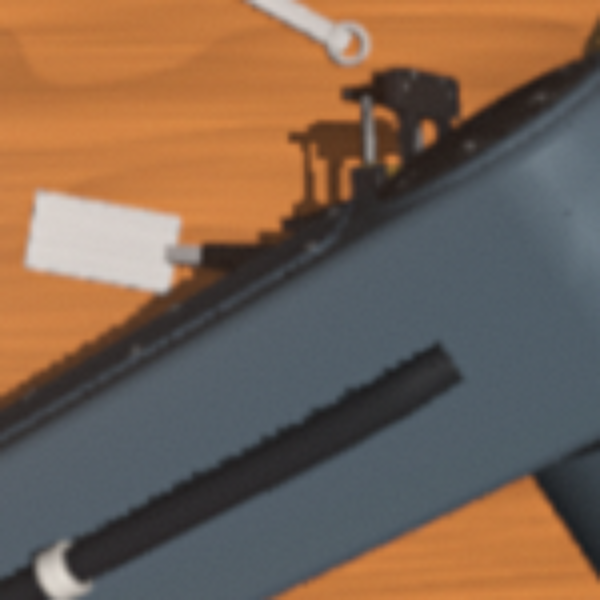

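Run:
```python
from fit import *
c=capture("top")
t=lambda l:[(320+u/4-.375,130+v/4-.375) for u,v in l]
L=[(40,28,2.5),(40,-28,2.5),(-66,-28,2.5),(-66,28,2.5)]
x,e=fit(c,L,t([(25,266),(38,190),(181,214),(165,292)]),[.48,-.3,1.4]);print("lifter",x,np.degrees(x[2]),e)
for a in (60,80,90,115):
    p=np.array([-62-a*.574,0]);R=Rn.from_euler('z',x[2]).as_matrix()[:2,:2];print(a,x[:2]+R@(p/1000),3+a*.819)
o=get_obs();p=o['position']; print(p)
```

```text
lifter [ 0.50620493 -0.26031267  1.36967717] 78.47672116202833 [[-0.3, -0.1], [-0.4, -0.3], [-0.2, 0.4], [0.8, -0.0]]
60 [ 0.48693949 -0.35480879] 52.14
80 [ 0.48464617 -0.3660574 ] 68.52
90 [ 0.48349952 -0.3716817 ] 76.71
115 [ 0.48063287 -0.38574245] 97.18499999999999
[ 0.49923648 -0.38782001  0.06059496]
```

Call:
step_arm(series=[{"jaw": 60, "xyz": [0, 0, 0], "spin": 0}, {"jaw": 60, "xyz": [0, 0, 0], "spin": 0}, {"jaw": 60, "xyz": [0, 0, 0], "spin": 0}, {"jaw": 60, "xyz": [0, 0, 0], "spin": 0}, {"jaw": 60, "xyz": [-0.3, 0.22, 0], "spin": 0}, {"jaw": 60, "xyz": [-0.3, 0.22, 0], "spin": 0}, {"jaw": 56, "xyz": [-0.3, 0.22, 0.05], "spin": 0}, {"jaw": 52, "xyz": [0, 0, 0.1], "spin": 0}, {"jaw": 48, "xyz": [0, 0, 0.1], "spin": 0}, {"jaw": 44, "xyz": [0, 0, 0.1], "spin": 0}, {"jaw": 40, "xyz": [0, 0, 0.1], "spin": 0}, {"jaw": 36, "xyz": [0, 0, 0.1], "spin": 0}, {"jaw": 33, "xyz": [0, 0, 0.08], "spin": 0}, {"jaw": 30, "xyz": [0, 0, 0.05], "spin": 0}, {"jaw": 30, "xyz": [0, 0, 0], "spin": 0}])

```text
time_s: 24.65
position: [0.5165, -0.3599, 0.06]
ee_rot: [-1.572, 0.613, -1.571]
force: [-0.1, -0.5, 0.2]
opening: 0.0309
```

Run:
```python
from fit import *
cv2.imwrite("pics/w8.png",capture("wrist")["color"])
s=capture("top");cv2.imwrite("pics/t8.png",cv2.resize(s["color"][130:280,320:470],(600,600)))
print(get_obs()['torque'])
```

```text
[-0.38564757 -0.17504227  0.02427357]
```

View pics/w8.png

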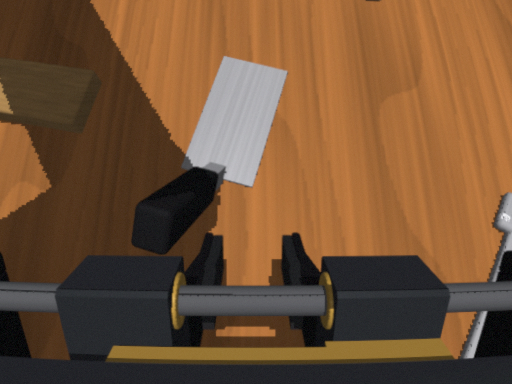

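View pics/t8.png

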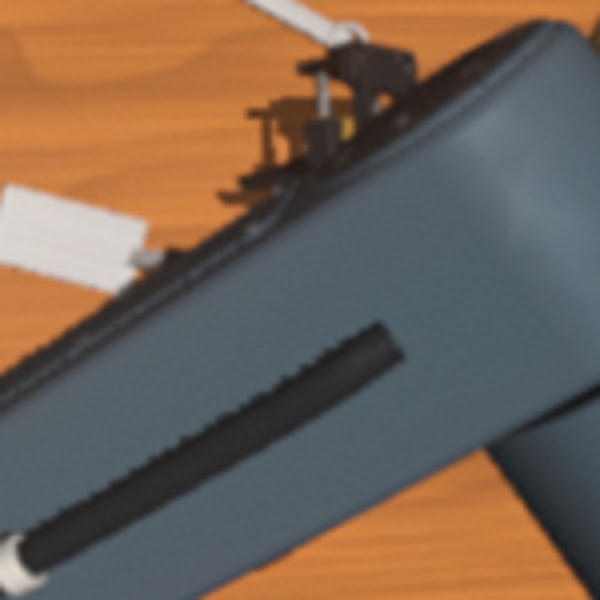

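Run:
```python
from fit import *
c=capture("top");w=capture("wrist")
t=lambda l:[(320+u/4-.375,130+v/4-.375) for u,v in l]
L=[(40,28,2.5),(40,-28,2.5),(-66,-28,2.5),(-66,28,2.5)]
x,e=fit(c,L,t([(-6,264),(9,185),(147,221),(122,293)]),[.48,-.3,1.4]);print("top",x,np.degrees(x[2]),e)
x,e=fit(w,L,[(185,165),(227,57),(287,70),(250,184)][1:3]+[(250,184),(185,165)],[.48,-.3,1.4]);print("wrist",x,np.degrees(x[2]),e)
for a in (80,115):
    p=np.array([-62-a*.574,0]);R=Rn.from_euler('z',x[2]).as_matrix()[:2,:2];q=x[:2]+R@(p/1000);print(a,q,3+a*.819,project(w,[*q,(3+a*.819)/1000]))
print(ray(w,[(227,57),(287,70),(250,184),(185,165)],.0025))
print(w["cam_to_world"][:3,3])
g=get_obs();p=g['position']
print(project(w,[p,p-.019*np.array([0,.577,-.817]),p+[.0155,0,0],p-[.0155,0,0]]))
```

```text
top [ 0.50736574 -0.23567732  1.30372626] 74.69801212111447 [[-1.6, -0.9], [-0.8, -0.0], [0.2, 0.0], [2.2, 0.9]]
wrist [ 0.50756905 -0.23062117  1.280467  ] 73.36535501373581 [[-1.6, -2.4], [2.0, 0.2], [2.7, 1.2], [-3.2, 0.1]]
80 [ 0.47667504 -0.33402468] 68.52 [[179.24784133 202.95732605]]
115 [ 0.47092392 -0.3532739 ] 97.18499999999999 [[149.76828455 227.89381138]]
[[ 0.49360074 -0.18676659  0.0025    ]
 [ 0.54418195 -0.2000925   0.0025    ]
 [ 0.5135022  -0.30096227  0.0025    ]
 [ 0.46428776 -0.28577597  0.0025    ]]
[ 0.51554718 -0.3824249   0.2417289 ]
[[253.94715195 254.31807508]
 [254.07223127 273.31052707]
 [283.22175336 254.29979789]
 [224.67633154 254.26792284]]
```

Call:
step_arm(series=[{"jaw": 65, "xyz": [0, -1, 0], "spin": 0}, {"jaw": 65, "xyz": [0, -1, 0], "spin": 0}, {"jaw": 65, "xyz": [0, -0.4, 0], "spin": 0}, {"jaw": 65, "xyz": [-0.26, 0, -0.82], "spin": 0}, {"jaw": 65, "xyz": [-0.8, 0, -0.8], "spin": 0}, {"jaw": 65, "xyz": [0, 0, 0], "spin": 0}, {"jaw": 65, "xyz": [0, 0.6, 0], "spin": 0}, {"jaw": 65, "xyz": [0, 0.9, 0], "spin": 0}, {"jaw": 65, "xyz": [0, 0.9, 0], "spin": 0}, {"jaw": 65, "xyz": [0, 0.9, 0], "spin": 0}])

```text
time_s: 25.85
position: [0.4762, -0.3249, 0.0559]
ee_rot: [-1.571, 0.613, -1.571]
force: [-0.8, 0.5, -0.6]
opening: 0.0647
```

Run:
```python
from fit import *
cv2.imwrite("pics/w9.png",capture("wrist")["color"])
```

```text
(no output)
```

View pics/w9.png

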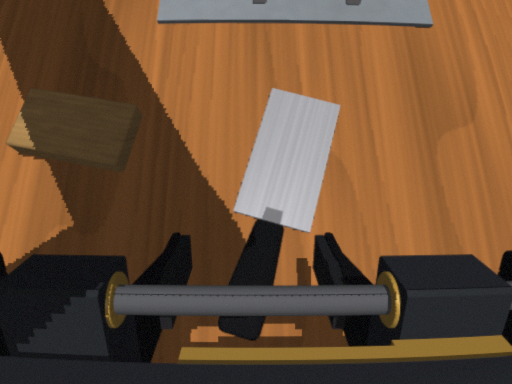

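Call:
step_arm(series=[{"jaw": 60, "xyz": [0, 0, 0.16], "spin": 0}, {"jaw": 56, "xyz": [0, 0, 0.16], "spin": 0}, {"jaw": 52, "xyz": [0, 0, 0.16], "spin": 0}, {"jaw": 48, "xyz": [0, 0, 0.16], "spin": 0}, {"jaw": 44, "xyz": [0, 0, 0.16], "spin": 0}, {"jaw": 40, "xyz": [0, 0, 0.16], "spin": 0}, {"jaw": 37, "xyz": [0, 0, 0.16], "spin": 0}, {"jaw": 34, "xyz": [0, 0, 0.16], "spin": 0}, {"jaw": 31, "xyz": [0, 0, 0.14], "spin": 0}, {"jaw": 28, "xyz": [0, 0, 0.1], "spin": 0}])

```text
time_s: 26.9
position: [0.5141, -0.3252, 0.0568]
ee_rot: [-1.572, 0.613, -1.571]
force: [-0.7, -1.0, -0.1]
opening: 0.0297
```

Run:
```python
from fit import *
cv2.imwrite("pics/w10.png",capture("wrist")["color"])
```

```text
(no output)
```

View pics/w10.png

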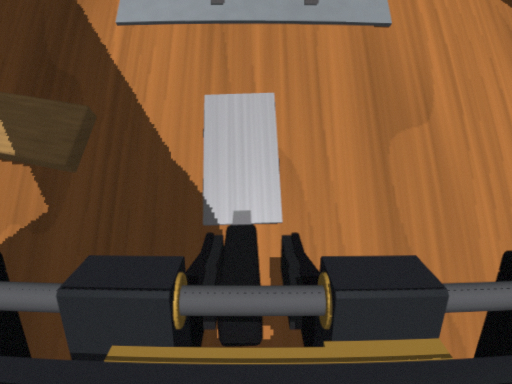

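Call:
step_arm(series=[{"jaw": 24, "xyz": [0, 0, -0.12], "spin": 0}, {"jaw": 20, "xyz": [0, 0, -0.1], "spin": 0}, {"jaw": 14, "xyz": [0, 0, 0], "spin": 0}, {"jaw": 5, "xyz": [0, 0, 0], "spin": 0}, {"jaw": 5, "xyz": [0, 0, 0], "spin": 0}, {"jaw": 5, "xyz": [0, 0, 0], "spin": 0}])

```text
time_s: 27.55
position: [0.5079, -0.3252, 0.0569]
ee_rot: [-1.573, 0.614, -1.571]
force: [-0.5, -0.3, -0.1]
opening: 0.018
```

Run:
```python
from fit import *
print(get_obs()['torque'],get_obs()['force'])
cv2.imwrite("pics/w11.png",capture("wrist")["color"])
c=capture("top");cv2.imwrite("pics/t11.png",cv2.resize(c["color"][100:250,280:430],(600,600)))
```

```text
[-0.33757891  0.21988674  0.20198421] [-0.49776443 -0.26137595 -0.05527534]
```

View pics/w11.png

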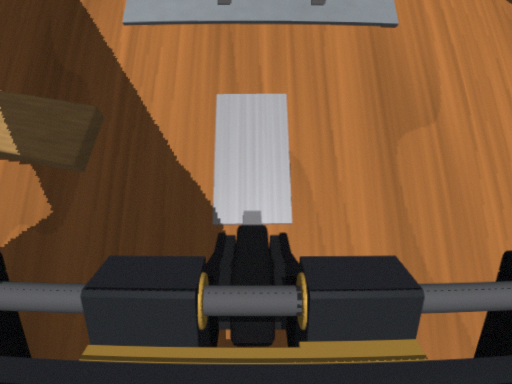

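View pics/t11.png

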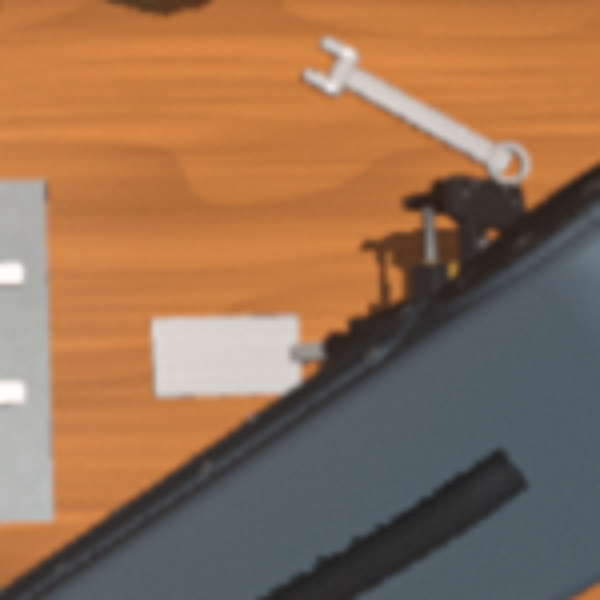

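Run:
```python
from fit import *
c=capture("top");w=capture("wrist")
t=lambda l:[(280+u/4-.375,100+v/4-.375) for u,v in l]
L=[(40,28,2.5),(40,-28,2.5),(-66,-28,2.5),(-66,28,2.5)]
x,e=fit(c,L,t([(155,397),(153,320),(299,315),(301,393)]),[.5,-.22,1.57]);print("top",x,np.degrees(x[2]),e)
x,e=fit(w,L,[(216,94),(288,94),(291,222),(213,222)],[.5,-.22,1.57]);print("wrist",x,np.degrees(x[2]),e)
print(get_obs()['position'],get_obs()['time_s'])
```

```text
top [ 0.50711403 -0.23464597  1.57654649] 90.32946033983322 [[0.1, 0.0], [-0.2, -0.2], [-0.2, 0.1], [0.3, 0.0]]
wrist [ 0.50674154 -0.23012868  1.5719805 ] 90.06784819314764 [[1.2, -0.8], [-1.2, -0.9], [0.6, 0.6], [-0.6, 0.7]]
[ 0.50808612 -0.3251002   0.05690531] 27.75
```

Call:
step_arm(series=[{"jaw": 26, "xyz": [0, 0, 0], "spin": 0}, {"jaw": 26, "xyz": [0, 0, 0], "spin": 0}, {"jaw": 26, "xyz": [0.2, 0, -0.03], "spin": 0}, {"jaw": 5, "xyz": [0, 0, 0], "spin": 0}, {"jaw": 5, "xyz": [0, 0, 0], "spin": 0}, {"jaw": 5, "xyz": [0, 0, 0], "spin": 0}, {"jaw": 5, "xyz": [0, 0, 0], "spin": 0}, {"jaw": 5, "xyz": [-0.46, -0.65, 0], "spin": 0}, {"jaw": 5, "xyz": [-0.46, -0.65, 0], "spin": 0}, {"jaw": 5, "xyz": [-0.46, -0.65, 0], "spin": 0}, {"jaw": 5, "xyz": [-0.46, -0.65, 0], "spin": 0}])

```text
time_s: 28.85
position: [0.5079, -0.3294, 0.1364]
ee_rot: [-1.57, 0.611, -1.57]
force: [0.4, 0.4, -2.3]
opening: 0.0182
```

Run:
```python
from fit import *
print(get_obs()['torque'],get_obs()['force'])
cv2.imwrite("pics/w12.png",capture("wrist")["color"])
```

```text
[-0.699773   -0.09055699 -0.00075046] [ 0.41268049  0.38891392 -2.3110036 ]
```

View pics/w12.png

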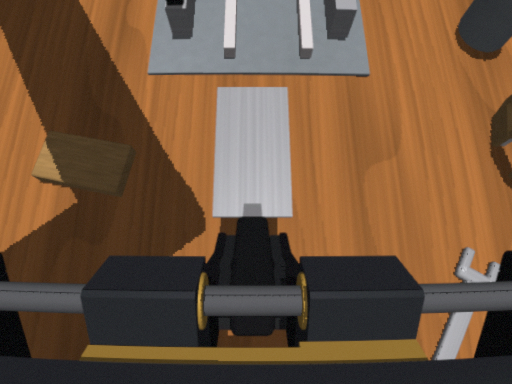

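Call:
step_arm(series=[{"jaw": 5, "xyz": [-0.6, 0.42, 0.1], "spin": 0}, {"jaw": 5, "xyz": [-0.95, 0.67, 0.17], "spin": 0}, {"jaw": 5, "xyz": [-0.98, 0.69, 0.17], "spin": 0}, {"jaw": 5, "xyz": [-0.98, 0.69, 0.17], "spin": 0}, {"jaw": 5, "xyz": [-0.98, 0.69, 0.17], "spin": 0}, {"jaw": 5, "xyz": [-0.98, 0.69, 0.17], "spin": 0}, {"jaw": 5, "xyz": [-0.98, 0.69, 0.17], "spin": 0}, {"jaw": 5, "xyz": [-0.98, 0.69, 0.17], "spin": 0}, {"jaw": 5, "xyz": [-0.98, 0.69, 0.17], "spin": 0}, {"jaw": 5, "xyz": [-0.98, 0.69, 0.17], "spin": 0}, {"jaw": 5, "xyz": [-0.98, 0.69, 0.17], "spin": 0}, {"jaw": 5, "xyz": [-0.98, 0.69, 0.17], "spin": 0}, {"jaw": 5, "xyz": [-0.98, 0.69, 0.17], "spin": 0}, {"jaw": 5, "xyz": [-0.5, 0.35, 0], "spin": 0}, {"jaw": 5, "xyz": [0.46, 0.65, 0], "spin": 0}, {"jaw": 5, "xyz": [0.46, 0.65, 0], "spin": 0}, {"jaw": 5, "xyz": [0.46, 0.65, 0], "spin": 0}, {"jaw": 5, "xyz": [0, 0, 0], "spin": 0}])

```text
time_s: 30.7
position: [0.5598, 0.0628, 0.0724]
ee_rot: [-1.576, 0.613, -1.573]
force: [-0.5, -0.0, -3.2]
opening: 0.0179
```

Run:
```python
from fit import *
print(get_obs()['torque'],get_obs()['force'])
cv2.imwrite("pics/w13.png",capture("wrist")["color"])
c=capture("top");cv2.imwrite("pics/t13.png",cv2.resize(c["color"][110:240,90:250],(800,650))[:600])
c=capture("side");cv2.imwrite("pics/s13.png",cv2.resize(c["color"][140:360,100:320],(600,600)))
```

```text
[-0.72868197 -0.08728346  0.03271322] [-0.48627767 -0.02529727 -3.23980829]
```

View pics/w13.png

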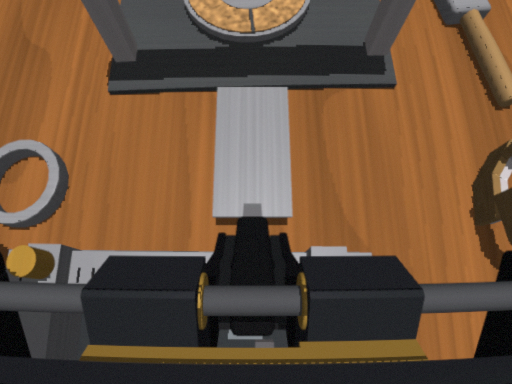

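View pics/t13.png

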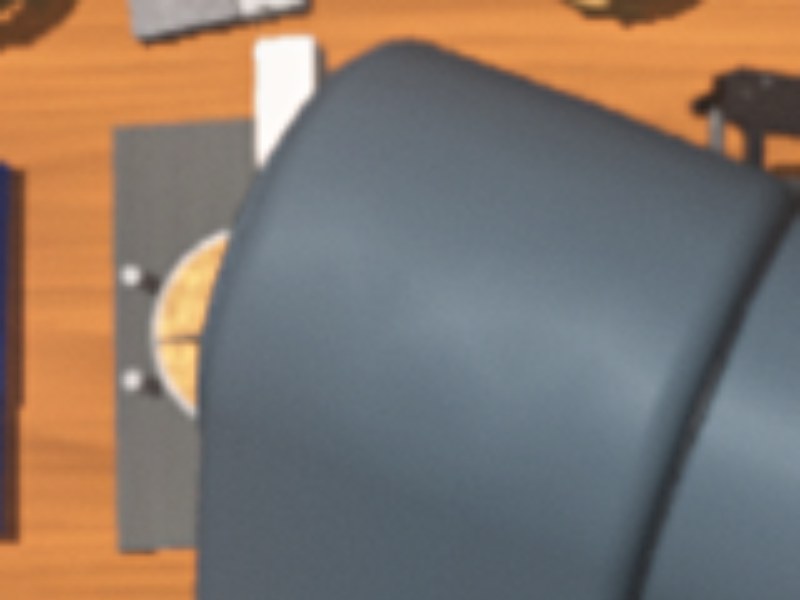

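View pics/s13.png

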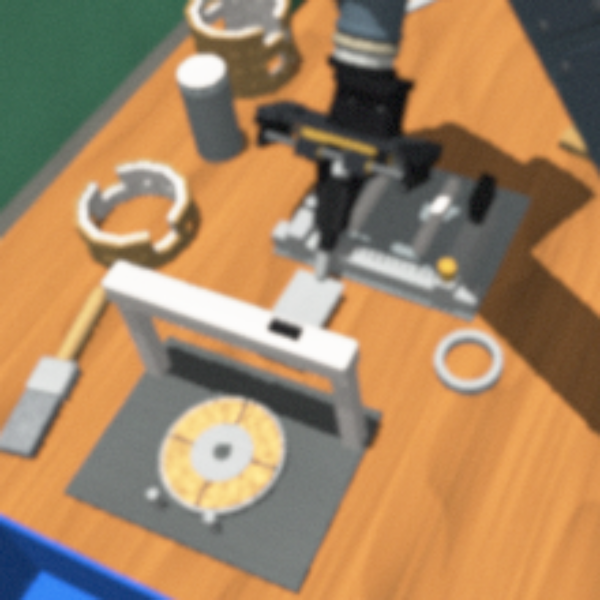

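Run:
```python
from fit import *
w=capture("wrist");s=capture("side")
print("plate",ray(w,[(185,3),(310,3),(249,37)],.018).round(4).tolist())
print("stand corners top edge",ray(w,[(110,81),(396,80)],.006).round(4).tolist())
print("blade front",ray(w,[(216,87),(288,87)],.0205).round(4).tolist(),"rear",ray(w,[(213,216),(292,216)],.0205).round(4).tolist())
# side: plate & stand fits, crop scale 600/220
k=600/220
t=lambda l:[(100+(u+.5)/k-.5,140+(v+.5)/k-.5) for u,v in l]
L=[(80,-125,6),(80,125,6),(57.7,-30,36),(57.7,30,36)]
x,e=fit(s,L,t([(67,492),(298,590),(152,492),(209,516)]),[.55,.32,1.59]);print("stand side",x,np.degrees(x[2]),e)
print("plate side (steel top)",ray(s,t([(160,455),(285,455),(223,397),(220,513)]),.019).round(4).tolist())
print("blade front corners", ray(s,t([(271,321),(329,337)]),.0205).round(4).tolist())
print(get_obs()['position'])
```

```text
plate [[0.4988, 0.2964, 0.018], [0.6133, 0.2962, 0.018], [0.5576, 0.2563, 0.018]]
stand corners top edge [[0.4356, 0.2208, 0.006], [0.6868, 0.222, 0.006]]
blade front [[0.5312, 0.2032, 0.0205], [0.5894, 0.2032, 0.0205]] rear [[0.5326, 0.0963, 0.0205], [0.5888, 0.0963, 0.0205]]
stand side [0.55668486 0.32070648 1.59992345] 91.66886119540345 [[-1.2, -0.4], [0.1, 0.3], [0.5, 0.1], [0.5, -0.1]]
plate side (steel top) [[0.6085, 0.3402, 0.019], [0.498, 0.2928, 0.019], [0.5854, 0.2622, 0.019], [0.5251, 0.3668, 0.019]]
blade front corners [[0.5852, 0.1651, 0.0205], [0.5195, 0.1591, 0.0205]]
[0.56161487 0.06254913 0.07496478]
```

Call:
step_arm(series=[{"jaw": 5, "xyz": [0.15, 0.2, 0], "spin": 0}, {"jaw": 5, "xyz": [0.14, 0.21, 0], "spin": 0}, {"jaw": 5, "xyz": [-0.49, 0.35, -0.01], "spin": 0}, {"jaw": 5, "xyz": [-0.49, 0.35, -0.01], "spin": 0}, {"jaw": 5, "xyz": [-0.49, 0.35, -0.01], "spin": 0}, {"jaw": 5, "xyz": [0, 0, 0], "spin": 0}])

```text
time_s: 31.55
position: [0.5585, 0.1114, 0.0612]
ee_rot: [-1.574, 0.615, -1.568]
force: [0.2, 1.0, -2.1]
opening: 0.0176
```

Run:
```python
from fit import *
import numpy as np
a=[get_obs() for _ in range(3)]
for o in a: print(o['position'],o['force'].round(2) if hasattr(o['force'],'round') else o['force'])
c=capture("side");cv2.imwrite("pics/s14.png",cv2.resize(c["color"][220:320,150:270],(720,600)))
```

```text
[0.55847106 0.11139673 0.06118973] [ 0.18  0.97 -2.12]
[0.55847106 0.11139673 0.06118973] [ 0.18  0.97 -2.12]
[0.55847106 0.11139673 0.06118973] [ 0.18  0.97 -2.12]
```

View pics/s14.png

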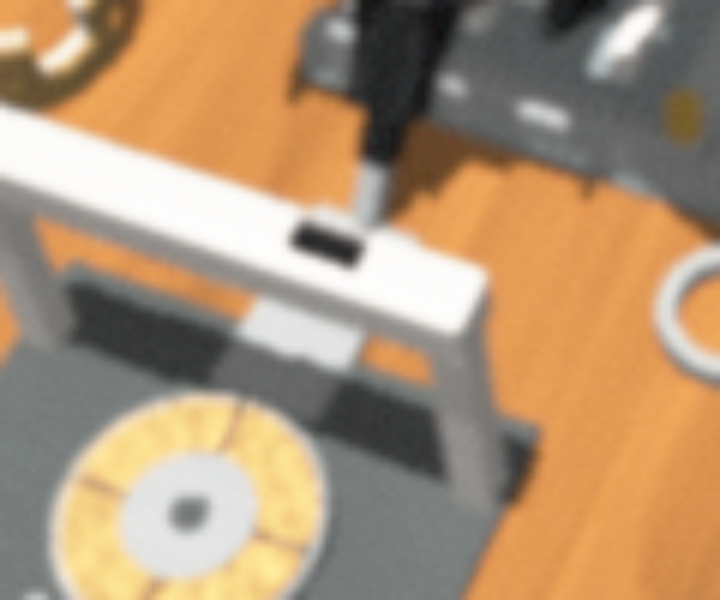

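Call:
step_arm(series=[{"jaw": 5, "xyz": [0.03, 0.04, 0], "spin": 0}, {"jaw": 5, "xyz": [0, 0, 0], "spin": 0}])

```text
time_s: 31.8
position: [0.5603, 0.108, 0.0598]
ee_rot: [-1.572, 0.613, -1.571]
force: [0.1, 0.7, -1.7]
opening: 0.0179
```

Call:
step_arm(series=[{"jaw": 5, "xyz": [0.02, 0.03, 0], "spin": 0}, {"jaw": 5, "xyz": [0, 0, 0], "spin": 0}])

```text
time_s: 32.0
position: [0.5603, 0.1078, 0.0595]
ee_rot: [-1.572, 0.615, -1.572]
force: [-0.4, -0.1, 2.7]
opening: 0.0181
```

Call:
step_arm(series=[{"jaw": 5, "xyz": [-0.3, 0.21, -0.01], "spin": 0}, {"jaw": 5, "xyz": [-0.3, 0.21, -0.01], "spin": 0}, {"jaw": 5, "xyz": [-0.3, 0.21, -0.01], "spin": 0}, {"jaw": 5, "xyz": [-0.3, 0.21, -0.01], "spin": 0}])

```text
time_s: 32.4
position: [0.5609, 0.144, 0.0597]
ee_rot: [-1.568, 0.612, -1.571]
force: [0.8, -4.9, 6.2]
opening: 0.0177
```

Run:
```python
from fit import *
c=capture("side");cv2.imwrite("pics/s15.png",cv2.resize(c["color"][220:340,120:264],(720,600)))
o=get_obs();print(o['force'],o['torque'],o['position'])
```

```text
[ 2.74779933 -0.68606074  2.02764559] [-0.16619914 -0.50028772 -0.44461091] [0.56037044 0.14553584 0.05972252]
```

View pics/s15.png

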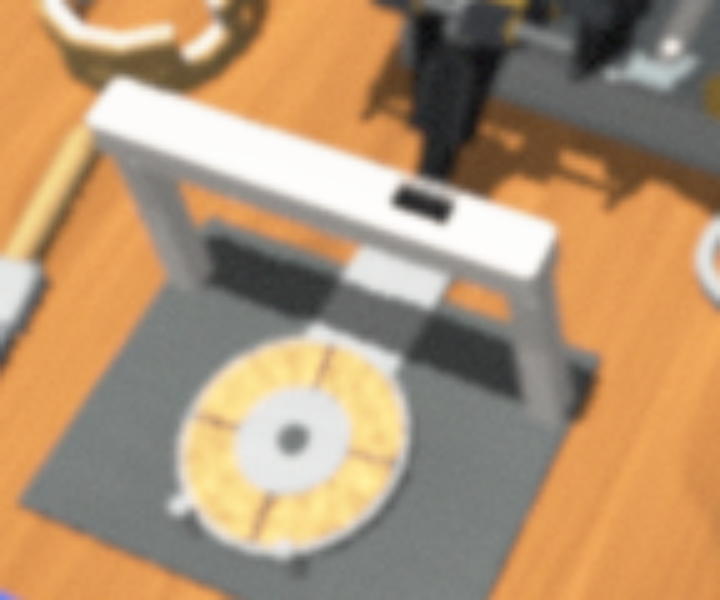

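Call:
step_arm(series=[{"jaw": 5, "xyz": [-0.3, 0.21, -0.02], "spin": 0}, {"jaw": 5, "xyz": [-0.3, 0.21, -0.02], "spin": 0}, {"jaw": 5, "xyz": [-0.3, 0.21, -0.02], "spin": 0}, {"jaw": 5, "xyz": [-0.3, 0.21, -0.02], "spin": 0}, {"jaw": 5, "xyz": [-0.3, 0.21, -0.02], "spin": 0}])

```text
time_s: 32.95
position: [0.5584, 0.1894, 0.0598]
ee_rot: [-1.567, 0.612, -1.571]
force: [0.7, -8.2, 6.5]
opening: 0.018
```

Run:
```python
from fit import *
c=capture("side");cv2.imwrite("pics/s16.png",cv2.resize(c["color"][220:340,120:264],(720,600)))
cv2.imwrite("pics/w16.png",capture("wrist")["color"])
o=get_obs();print(o['force'],o['torque'],o['position'])
```

```text
[1.37001027 1.1715678  3.29639836] [-0.14386788 -0.40172106 -0.43446387] [0.55808452 0.19077671 0.05972617]
```

View pics/s16.png

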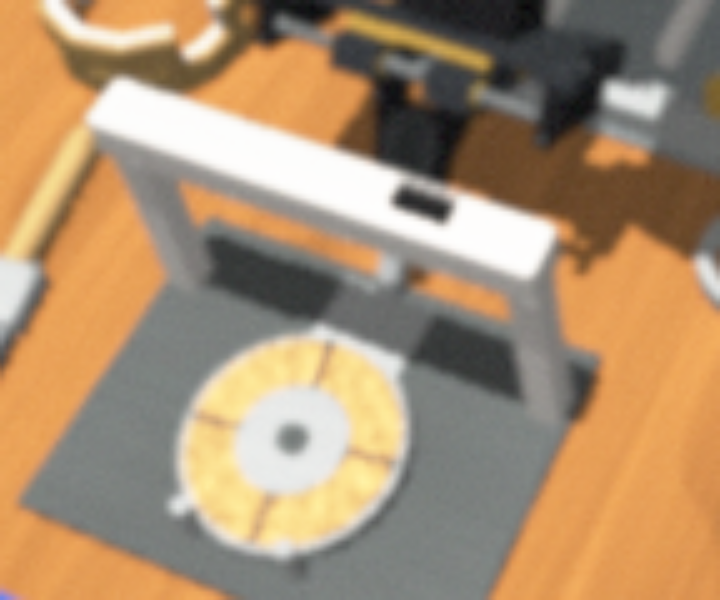

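View pics/w16.png

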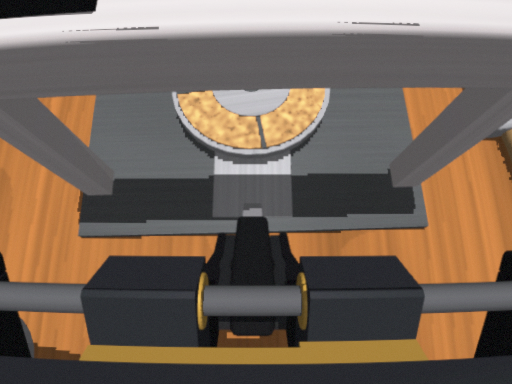

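Call:
step_arm(series=[{"jaw": 5, "xyz": [-0.3, 0.21, -0.02], "spin": 0}, {"jaw": 5, "xyz": [-0.3, 0.21, -0.02], "spin": 0}, {"jaw": 5, "xyz": [-0.3, 0.21, -0.02], "spin": 0}, {"jaw": 5, "xyz": [-0.3, 0.21, -0.02], "spin": 0}, {"jaw": 5, "xyz": [-0.05, 0.035, 0], "spin": 0}])

```text
time_s: 33.55
position: [0.5562, 0.2259, 0.0596]
ee_rot: [-1.566, 0.608, -1.568]
force: [-2.1, -20.4, 13.2]
opening: 0.0178
```

Run:
```python
from fit import *
c=capture("side");cv2.imwrite("pics/s17.png",cv2.resize(c["color"][220:340,120:264],(720,600)))
cv2.imwrite("pics/w17.png",capture("wrist")["color"])
o=get_obs();print(o['force'],o['torque'],o['position'])
```

```text
[ -0.7817837  -13.70614922   8.93183584] [-0.99430004  0.27893305  0.13159065] [0.55615004 0.22585635 0.05960244]
```

View pics/s17.png

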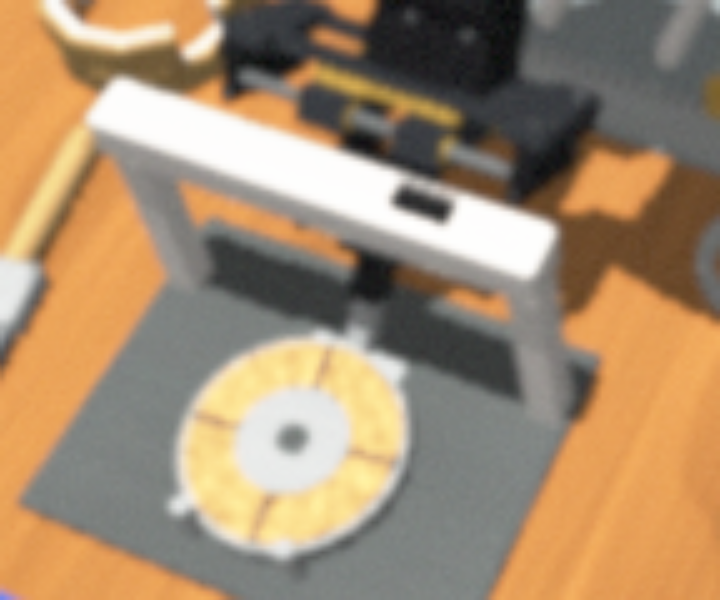

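View pics/w17.png

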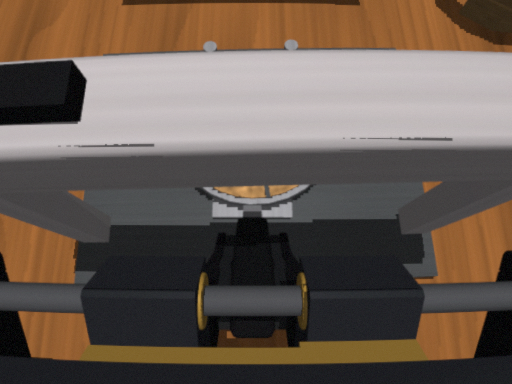

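Call:
step_arm(series=[{"jaw": 0, "xyz": [0.08, -0.06, 0], "spin": 0}, {"jaw": 0, "xyz": [-0.03, -0.05, 0], "spin": 0}, {"jaw": 0, "xyz": [-0.03, -0.05, 0], "spin": 0}, {"jaw": 0, "xyz": [-0.03, -0.05, 0], "spin": 0}, {"jaw": 0, "xyz": [-0.03, -0.05, 0], "spin": 0}, {"jaw": 0, "xyz": [0, 0, 0], "spin": 0}])

```text
time_s: 34.25
position: [0.5537, 0.2259, 0.0646]
ee_rot: [-1.573, 0.613, -1.57]
force: [0.7, -1.4, -5.7]
opening: 0.0176
```

Run:
```python
from fit import *
c=capture("side");cv2.imwrite("pics/s18.png",cv2.resize(c["color"][220:340,120:264],(720,600)))
cv2.imwrite("pics/w18.png",capture("wrist")["color"])
o=get_obs();print(o['force'],o['torque'],o['position'])
```

```text
[ 0.17266887 -1.68906991 -5.73275739] [-1.63602426 -0.15437723  0.00901203] [0.55370133 0.22594742 0.06464185]
```

View pics/s18.png

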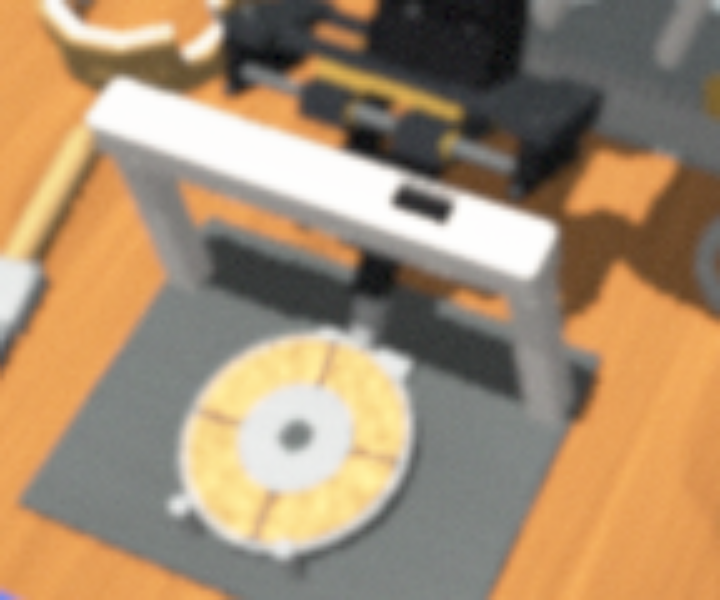

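View pics/w18.png

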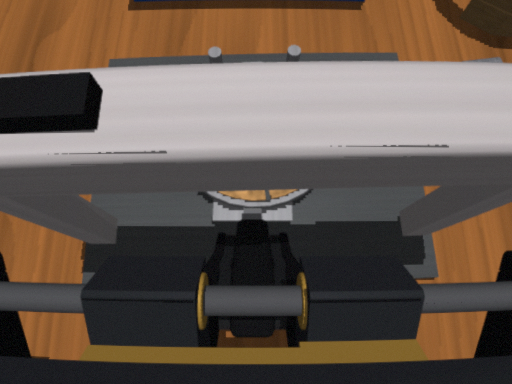

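Call:
step_arm(series=[{"jaw": 0, "xyz": [-0.05, -0.08, 0], "spin": 0}, {"jaw": 0, "xyz": [-0.06, -0.08, 0], "spin": 0}, {"jaw": 0, "xyz": [-0.05, -0.08, 0], "spin": 0}, {"jaw": 0, "xyz": [0.1, -0.07, 0], "spin": 0}, {"jaw": 0, "xyz": [0.2, -0.14, 0.01], "spin": 0}, {"jaw": 0, "xyz": [0.33, -0.23, 0.01], "spin": 0}, {"jaw": 0, "xyz": [0.46, -0.325, 0.01], "spin": 0}, {"jaw": 0, "xyz": [0.55, -0.39, 0.01], "spin": 0}, {"jaw": 0, "xyz": [0.55, -0.39, 0.01], "spin": 0}, {"jaw": 0, "xyz": [0.55, -0.39, 0.01], "spin": 0}, {"jaw": 0, "xyz": [0.55, -0.39, 0.01], "spin": 0}, {"jaw": 0, "xyz": [0.55, -0.39, 0.01], "spin": 0}, {"jaw": 0, "xyz": [0.52, -0.37, 0], "spin": 0}, {"jaw": 0, "xyz": [0.4, -0.28, 0], "spin": 0}, {"jaw": 0, "xyz": [0.25, -0.175, 0], "spin": 0}, {"jaw": 0, "xyz": [0.1, -0.07, 0], "spin": 0}, {"jaw": 0, "xyz": [0, 0, 0], "spin": 0}])

```text
time_s: 36.05
position: [0.5566, 0.069, 0.0726]
ee_rot: [-1.572, 0.613, -1.571]
force: [-0.3, -0.2, -5.2]
opening: 0.0179
```

Run:
```python
from fit import *
c=capture("side");cv2.imwrite("pics/s19.png",cv2.resize(c["color"][160:340,120:336],(720,600)))
cv2.imwrite("pics/w19.png",capture("wrist")["color"])
o=get_obs();print(o['force'],o['torque'],o['position'])
```

```text
[-0.18584037  0.09890197 -4.50576872] [-1.26486491 -0.08370256  0.02151335] [0.55627104 0.06981212 0.07257618]
```

View pics/s19.png

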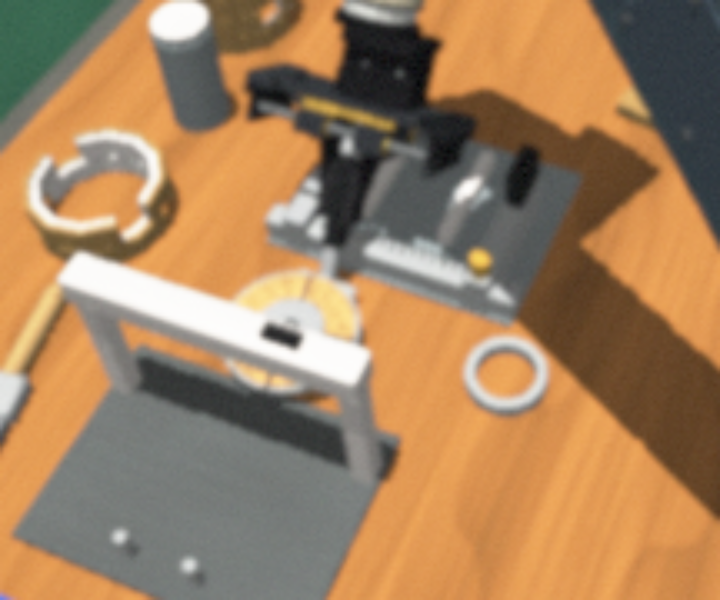

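View pics/w19.png

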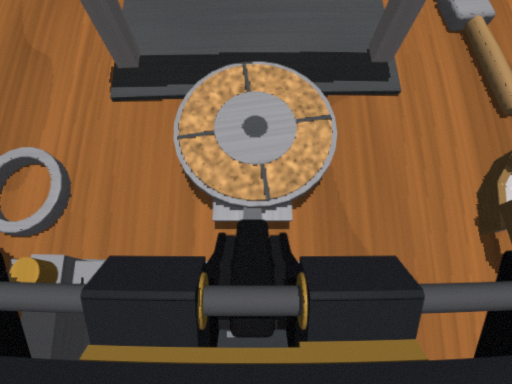

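Run:
```python
from fit import *
w=capture("wrist");s=capture("side");p=get_obs()['position']
c=ray(w,[(255,127),(175,130),(336,130)],.0345);print(c.round(4).tolist(),(c[0]-p).round(4),p)
```

```text
[[0.5571, 0.1655, 0.0345], [0.4995, 0.1632, 0.0345], [0.6155, 0.1633, 0.0345]] [ 0.0009  0.0955 -0.0381] [0.55628902 0.06994272 0.07255887]
```

Call:
step_arm(series=[{"jaw": 0, "xyz": [-0.1, -0.15, 0], "spin": 0}, {"jaw": 0, "xyz": [-0.2, -0.28, 0], "spin": 0}, {"jaw": 0, "xyz": [-0.28, -0.4, 0], "spin": 0}, {"jaw": 0, "xyz": [-0.28, -0.4, 0], "spin": 0}, {"jaw": 0, "xyz": [-0.2, -0.28, 0], "spin": 0}, {"jaw": 0, "xyz": [-0.1, -0.15, 0], "spin": 0}])

```text
time_s: 36.85
position: [0.5571, 0.0688, 0.1247]
ee_rot: [-1.569, 0.612, -1.569]
force: [0.3, -0.0, -4.8]
opening: 0.0178
```

Call:
step_arm(series=[{"jaw": 0, "xyz": [0.16, -0.115, -0.03], "spin": 0}, {"jaw": 0, "xyz": [0.39, -0.277, -0.08], "spin": 0}, {"jaw": 0, "xyz": [0.65, -0.46, -0.13], "spin": 0}, {"jaw": 0, "xyz": [0.82, -0.577, -0.15], "spin": 0}, {"jaw": 0, "xyz": [0.82, -0.577, -0.15], "spin": 0}, {"jaw": 0, "xyz": [0.82, -0.577, -0.15], "spin": 0}, {"jaw": 0, "xyz": [0.82, -0.577, -0.15], "spin": 0}, {"jaw": 0, "xyz": [0.82, -0.577, -0.15], "spin": 0}, {"jaw": 0, "xyz": [0.65, -0.46, -0.13], "spin": 0}, {"jaw": 0, "xyz": [0.46, -0.325, -0.09], "spin": 0}, {"jaw": 0, "xyz": [0.26, -0.185, -0.05], "spin": 0}, {"jaw": 0, "xyz": [0.13, -0.09, -0.03], "spin": 0}, {"jaw": 0, "xyz": [0, 0, 0], "spin": 0}, {"jaw": 0, "xyz": [0, 0, 0], "spin": 0}])

```text
time_s: 38.25
position: [0.5244, -0.138, 0.1235]
ee_rot: [-1.572, 0.614, -1.57]
force: [-0.5, -0.5, -4.7]
opening: 0.0178
```

Run:
```python
from fit import *
c=capture("side");cv2.imwrite("pics/s20.png",cv2.resize(c["color"][130:290,160:352],(720,600)))
cv2.imwrite("pics/w20.png",capture("wrist")["color"])
o=get_obs();print(o['force'],o['torque'],o['position'])
```

```text
[-0.28238951 -0.42277032 -4.28892904] [-1.27484104 -0.10691488 -0.03009484] [ 0.52442205 -0.13799297  0.12355038]
```

View pics/s20.png

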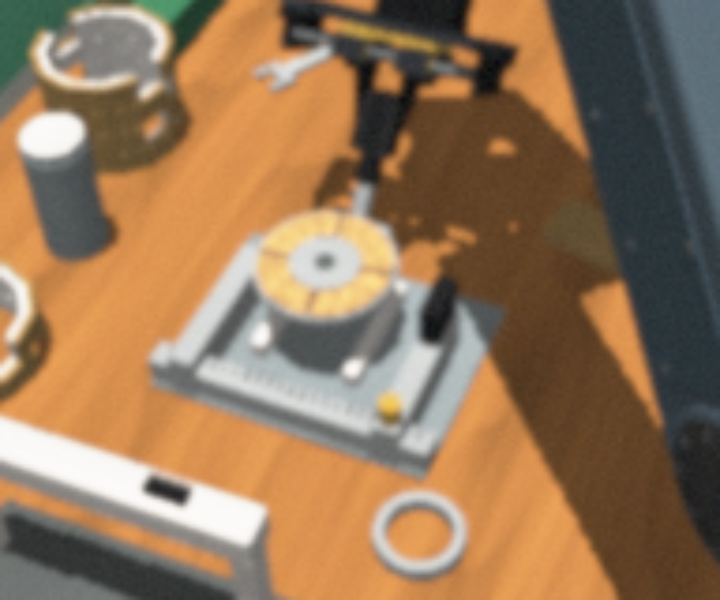

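View pics/w20.png

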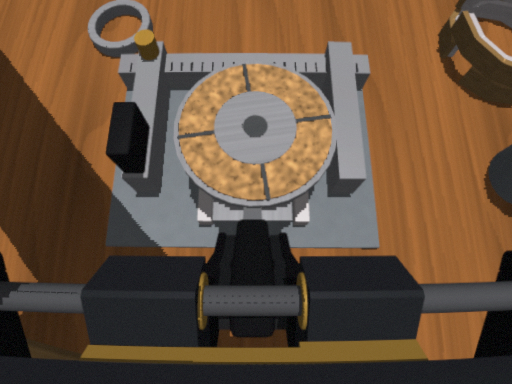

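Run:
```python
from fit import *
w=capture("wrist");s=capture("side")
L=[(-75,-113,4),(-75,133,4),(-55,-42,20),(-55,42,20)]
print("wrist rays",ray(w,[(377,240),(108,242)],.004).round(4).tolist(),ray(w,[(301,219),(204,219)],.020).round(4).tolist())
k=720/192
t=lambda l:[(160+(u+.5)/k-.5,130+(v+.5)/k-.5) for u,v in l]
L=[(115,-113,4),(115,133,4),(55,-42,20),(55,42,20),(-75,133,4)]
x,e=fit(s,L,t([(152,378),(425,468),(261,335),(351,367),(502,310)]),[.525,-.045,1.565]);print("side",x,np.degrees(x[2]),e)
print("plate side",ray(s,t([(325,262)]),.0855))
print(get_obs()['position'])
print("plate wrist",ray(w,[(255,127)],.0855))
```

```text
wrist rays [[0.635, -0.1106, 0.004], [0.3936, -0.1131, 0.004]] [[0.565, -0.095, 0.02], [0.4819, -0.0951, 0.02]]
side [ 0.52766403 -0.04947696  1.56337902] 89.57501988901112 [[-0.2, -0.6], [0.0, 0.9], [-0.8, 0.7], [-0.4, 0.3], [1.3, -1.7]]
plate side [[ 0.52612052 -0.04004784  0.0855    ]]
[ 0.52448992 -0.13824868  0.12352335]
plate wrist [[ 0.52521745 -0.04235291  0.0855    ]]
```

Call:
step_arm(series=[{"jaw": 0, "xyz": [0.09, 0.13, 0], "spin": 0}, {"jaw": 0, "xyz": [0.18, 0.26, 0], "spin": 0}, {"jaw": 0, "xyz": [0.25, 0.36, 0], "spin": 0}, {"jaw": 0, "xyz": [0.25, 0.36, 0], "spin": 0}, {"jaw": 0, "xyz": [0.18, 0.26, 0], "spin": 0}, {"jaw": 0, "xyz": [0.1, 0.14, 0], "spin": 0}, {"jaw": 0, "xyz": [0.05, 0.065, 0], "spin": 0}, {"jaw": 0, "xyz": [0.05, 0.065, 0], "spin": 0}, {"jaw": 0, "xyz": [0.05, 0.065, 0], "spin": 0}, {"jaw": 0, "xyz": [0.04, 0.065, 0], "spin": 0}, {"jaw": 0, "xyz": [0.04, 0.065, 0], "spin": 0}, {"jaw": 0, "xyz": [0, 0, 0], "spin": 0}])

```text
time_s: 39.65
position: [0.5244, -0.1387, 0.0676]
ee_rot: [-1.572, 0.614, -1.571]
force: [-0.1, -0.0, -1.7]
opening: 0.0176
```

Call:
step_arm(series=[{"jaw": 0, "xyz": [0.04, 0.065, 0], "spin": 0}, {"jaw": 0, "xyz": [0.02, 0.03, 0], "spin": 0}, {"jaw": 0, "xyz": [0, 0, 0], "spin": 0}])

```text
time_s: 39.95
position: [0.5244, -0.1386, 0.0646]
ee_rot: [-1.572, 0.613, -1.571]
force: [-0.3, 0.4, -1.7]
opening: 0.0181
```

Run:
```python
from fit import *
c=capture("side");cv2.imwrite("pics/s21.png",cv2.resize(c["color"][130:290,160:352],(720,600)))
cv2.imwrite("pics/w21.png",capture("wrist")["color"])
o=get_obs();print(o['force'],o['torque'],o['position'])
```

```text
[ 0.63252435  0.48577121 -1.70527859] [-0.667959   -0.07875295 -0.0670059 ] [ 0.52443686 -0.13865973  0.06467019]
```

View pics/s21.png

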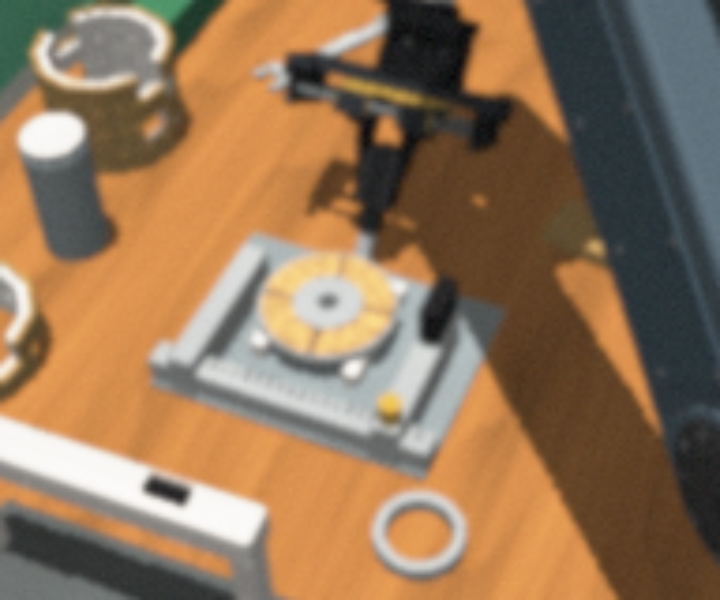

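View pics/w21.png

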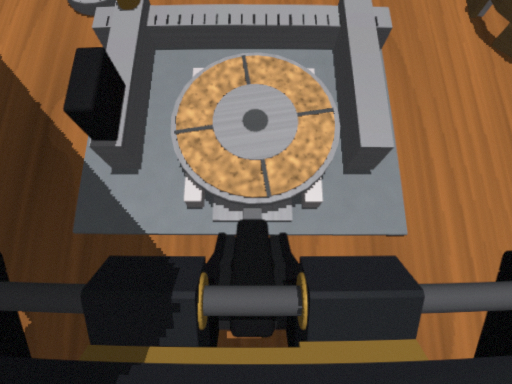

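Call:
step_arm(series=[{"jaw": 0, "xyz": [0.13, -0.09, 0], "spin": 0}, {"jaw": 0, "xyz": [0.26, -0.185, 0], "spin": 0}, {"jaw": 0, "xyz": [0.46, -0.325, 0], "spin": 0}, {"jaw": 0, "xyz": [0.65, -0.46, 0], "spin": 0}, {"jaw": 0, "xyz": [0.82, -0.577, 0], "spin": 0}, {"jaw": 0, "xyz": [0.82, -0.577, 0], "spin": 0}, {"jaw": 0, "xyz": [0.82, -0.577, 0], "spin": 0}, {"jaw": 0, "xyz": [0.82, -0.577, -0.1], "spin": 0}, {"jaw": 0, "xyz": [0.82, -0.577, -0.15], "spin": 0}, {"jaw": 0, "xyz": [0.59, -0.415, -0.15], "spin": 0}, {"jaw": 0, "xyz": [0.33, -0.23, -0.1], "spin": 0}, {"jaw": 0, "xyz": [0.2, -0.14, -0.1], "spin": 0}, {"jaw": 0, "xyz": [0.1, 0.14, 0], "spin": 0}, {"jaw": 0, "xyz": [0.08, 0.115, 0], "spin": 0}, {"jaw": 0, "xyz": [0.04, 0.05, 0], "spin": 0}, {"jaw": 0, "xyz": [0, 0, 0], "spin": 0}])

```text
time_s: 41.65
position: [0.5096, -0.3427, 0.056]
ee_rot: [-1.572, 0.616, -1.57]
force: [-0.4, 1.0, 1.9]
opening: 0.0181
```

Run:
```python
from fit import *
c=capture("side");cv2.imwrite("pics/s22.png",cv2.resize(c["color"][100:260,160:352],(720,600)))
cv2.imwrite("pics/w22.png",capture("wrist")["color"])
o=get_obs();print(o['force'],o['torque'],o['position'])
```

```text
[-1.02620764  0.35411849  3.1539254 ] [ 0.58699332 -0.12138819  0.05104648] [ 0.50957302 -0.34271676  0.05599298]
```

View pics/s22.png

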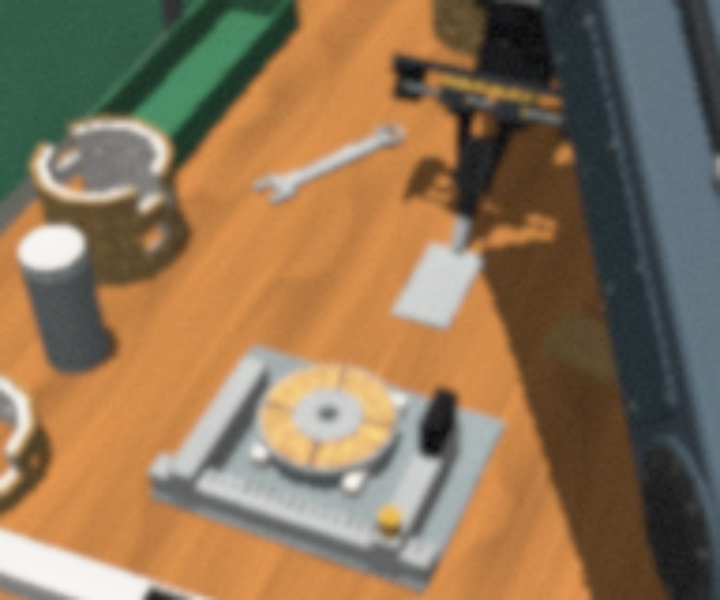

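View pics/w22.png

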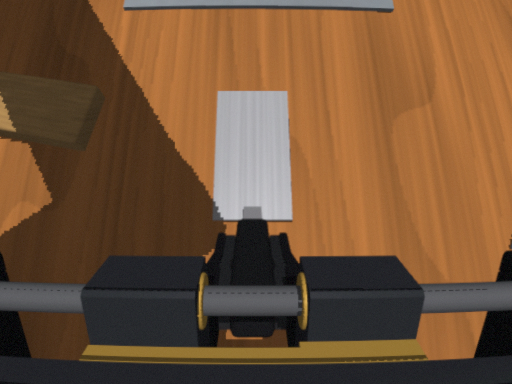

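Call:
step_arm(series=[{"jaw": 20, "xyz": [0, 0, 0], "spin": 0}, {"jaw": 28, "xyz": [0, 0, 0], "spin": 0}, {"jaw": 45, "xyz": [0, 0, 0], "spin": 0}, {"jaw": 45, "xyz": [0, 0, 0], "spin": 0}, {"jaw": 45, "xyz": [0, 0, 0], "spin": 0}, {"jaw": 45, "xyz": [0, -0.3, 0], "spin": 0}, {"jaw": 45, "xyz": [0, -0.8, 0], "spin": 0}, {"jaw": 45, "xyz": [0, -1, 0], "spin": 0}, {"jaw": 45, "xyz": [0, -1, 0], "spin": 0}, {"jaw": 45, "xyz": [0, -1, 0], "spin": 0}, {"jaw": 45, "xyz": [0, -1, 0], "spin": 0}])

```text
time_s: 42.85
position: [0.5096, -0.4186, 0.161]
ee_rot: [-1.572, 0.613, -1.571]
force: [0.1, -0.9, 0.5]
opening: 0.045
```

Run:
```python
from fit import *
c=capture("side");cv2.imwrite("pics/s23.png",cv2.resize(c["color"][100:260,160:352],(720,600)))
o=get_obs();print(o['force'],o['position'])
k=720/192
t=lambda l:[(160+(u+.5)/k-.5,100+(v+.5)/k-.5) for u,v in l]
print("fin top",ray(c,t([(445,396)]),.085))
```

```text
[-0.21143947 -2.24554125  2.53301157] [ 0.5105836  -0.42262133  0.16433685]
fin top [[ 0.42759929 -0.05519387  0.085     ]]
```

View pics/s23.png

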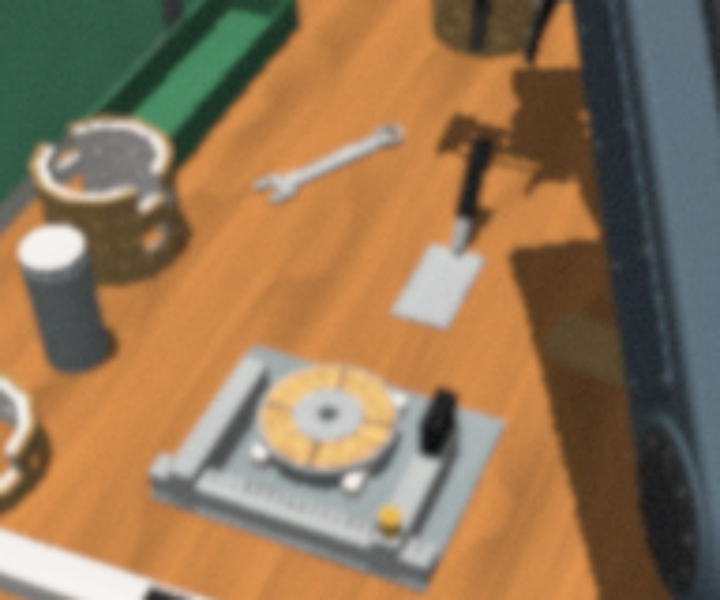

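Call:
step_arm(series=[{"jaw": 55, "xyz": [-0.3, -0.3, -0.3], "spin": 0}, {"jaw": 55, "xyz": [-0.9, 0.69, -0.4], "spin": 0}, {"jaw": 55, "xyz": [-0.93, 0.69, -0.4], "spin": 0}, {"jaw": 55, "xyz": [-0.93, 0.69, -0.4], "spin": 0}, {"jaw": 55, "xyz": [-0.93, 0.69, -0.4], "spin": 0}, {"jaw": 55, "xyz": [-0.93, 0.69, -0.3], "spin": 0}, {"jaw": 55, "xyz": [-0.93, 0.69, -0.3], "spin": 0}, {"jaw": 55, "xyz": [-0.93, 0.69, -0.3], "spin": 0}, {"jaw": 55, "xyz": [-0.93, 0.69, -0.2], "spin": 0}, {"jaw": 55, "xyz": [-0.93, 0.69, -0.2], "spin": 0}, {"jaw": 55, "xyz": [-0.93, 0.69, -0.16], "spin": 0}, {"jaw": 55, "xyz": [-0.6, 0.6, 0], "spin": 0}, {"jaw": 55, "xyz": [0, 0, 0], "spin": 0}])

```text
time_s: 44.2
position: [0.4227, -0.1016, 0.159]
ee_rot: [-1.577, 0.618, -1.57]
force: [-0.1, -0.0, 0.3]
opening: 0.0551
```

Run:
```python
from fit import *
cv2.imwrite("pics/w24.png",capture("wrist")["color"])
o=get_obs();print(o['force'],o['position'])
```

```text
[ 0.26074325 -1.36714265 -0.97914014] [ 0.42404155 -0.10403445  0.15884708]
```

View pics/w24.png

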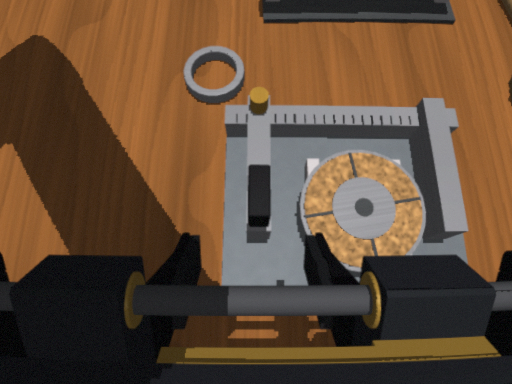

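Run:
```python
from fit import *
w=capture("wrist");p=get_obs()['position']
print(ray(w,[(260,168),(250,196),(271,196),(260,222)],.085).round(4).tolist(),p)
```

```text
[[0.4289, -0.0259, 0.085], [0.421, -0.0494, 0.085], [0.4374, -0.0494, 0.085], [0.4287, -0.0701, 0.085]] [ 0.42500926 -0.10571434  0.15877803]
```

Call:
step_arm(series=[{"jaw": 55, "xyz": [0.02, 0.9, 0.08], "spin": 0}, {"jaw": 55, "xyz": [0.02, 0.98, 0.08], "spin": 0}, {"jaw": 50, "xyz": [0.02, 0.98, 0], "spin": 0}, {"jaw": 45, "xyz": [0.02, 0.98, 0], "spin": 0}, {"jaw": 40, "xyz": [0.02, 0.98, 0], "spin": 0}, {"jaw": 32, "xyz": [0, 0, 0], "spin": 0}, {"jaw": 24, "xyz": [0, 0, 0], "spin": 0}, {"jaw": 10, "xyz": [0, 0, 0], "spin": 0}, {"jaw": 5, "xyz": [0, 0, 0], "spin": 0}, {"jaw": 5, "xyz": [0, 0, 0], "spin": 0}, {"jaw": 5, "xyz": [0, 0, 0], "spin": 0}])

```text
time_s: 45.4
position: [0.4298, -0.0403, 0.0592]
ee_rot: [-1.57, 0.611, -1.57]
force: [-2.8, -5.5, 3.4]
opening: 0.0179
```

Run:
```python
from fit import *
cv2.imwrite("pics/w25.png",capture("wrist")["color"])
o=get_obs();print(o['force'],o['position'])
```

```text
[-2.07032565 -4.14686348  3.08202022] [ 0.42982129 -0.04035912  0.05921925]
```

View pics/w25.png

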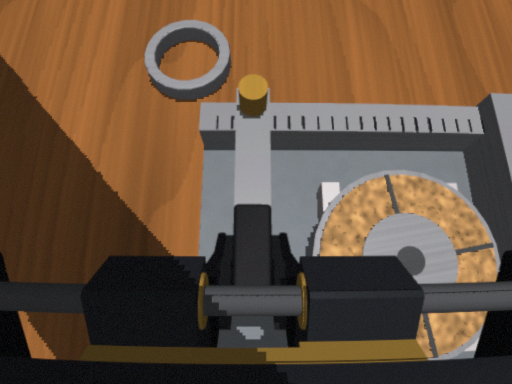

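Call:
step_arm(series=[{"jaw": 5, "xyz": [0, 0, 0.1], "spin": 0}, {"jaw": 5, "xyz": [0, 0, 0.15], "spin": 0}, {"jaw": 5, "xyz": [0, 0, 0.2], "spin": 0}, {"jaw": 5, "xyz": [0, 0, 0.2], "spin": 0}, {"jaw": 5, "xyz": [0, 0, 0.15], "spin": 0}, {"jaw": 5, "xyz": [0, 0, 0.1], "spin": 0}, {"jaw": 5, "xyz": [0, 0, 0.1], "spin": 0}, {"jaw": 5, "xyz": [0, 0, 0.1], "spin": 0}, {"jaw": 5, "xyz": [0, 0, 0.1], "spin": 0}, {"jaw": 5, "xyz": [0, 0, 0.1], "spin": 0}])

```text
time_s: 46.45
position: [0.4619, -0.0405, 0.0592]
ee_rot: [-1.571, 0.611, -1.57]
force: [-4.5, -5.8, 4.2]
opening: 0.0178
```

Call:
step_arm(series=[{"jaw": 5, "xyz": [0, 0, 0.08], "spin": 0}, {"jaw": 5, "xyz": [0, 0, 0.08], "spin": 0}])

```text
time_s: 46.65
position: [0.4653, -0.0405, 0.0592]
ee_rot: [-1.572, 0.611, -1.569]
force: [-9.0, -8.8, 6.4]
opening: 0.018
```

Run:
```python
from fit import *
cv2.imwrite("pics/w26.png",capture("wrist")["color"])
o=get_obs();print(o['force'],o['position'])
```

```text
[-5.94197162 -7.092345    4.46708597] [ 0.46529404 -0.04046037  0.0592177 ]
```

View pics/w26.png

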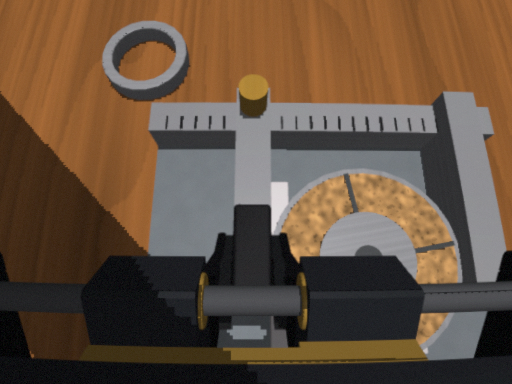

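Call:
step_arm(series=[{"jaw": 5, "xyz": [0, 0, 0.08], "spin": 0}, {"jaw": 5, "xyz": [0, 0, 0.08], "spin": 0}])

```text
time_s: 46.9
position: [0.4655, -0.0403, 0.0592]
ee_rot: [-1.579, 0.611, -1.567]
force: [-18.9, -14.9, 8.6]
opening: 0.0178
```

Call:
step_arm(series=[{"jaw": 5, "xyz": [0, 0, 0.06], "spin": 0}, {"jaw": 5, "xyz": [0, 0, 0], "spin": 0}])

```text
time_s: 47.1
position: [0.4655, -0.0403, 0.0592]
ee_rot: [-1.581, 0.611, -1.567]
force: [-19.3, -15.1, 8.7]
opening: 0.0175
```

Call:
step_arm(series=[{"jaw": 22, "xyz": [0, 0, 0], "spin": 0}, {"jaw": 30, "xyz": [0, 0, 0], "spin": 0}, {"jaw": 36, "xyz": [0, 0, 0], "spin": 0}, {"jaw": 36, "xyz": [0, 0, 0], "spin": 0}, {"jaw": 36, "xyz": [0, 0, 0], "spin": 0}, {"jaw": 36, "xyz": [0, 0, 0], "spin": 0}, {"jaw": 36, "xyz": [0, -0.3, 0], "spin": 0}, {"jaw": 36, "xyz": [0, -0.6, 0], "spin": 0}, {"jaw": 36, "xyz": [0, -1, 0], "spin": 0}, {"jaw": 36, "xyz": [0, -1, 0], "spin": 0}, {"jaw": 36, "xyz": [0, -1, 0], "spin": 0}, {"jaw": 36, "xyz": [0, -1, 0], "spin": 0}, {"jaw": 36, "xyz": [0, -1, 0], "spin": 0}, {"jaw": 36, "xyz": [0, -0.5, 0], "spin": 0}, {"jaw": 36, "xyz": [0, 0, 0], "spin": 0}])

```text
time_s: 48.6
position: [0.4724, -0.1324, 0.1907]
ee_rot: [-1.568, 0.61, -1.57]
force: [1.0, -0.6, -0.0]
opening: 0.0361
```

Run:
```python
from fit import *
w=capture("wrist");cv2.imwrite("pics/w27.png",w["color"])
cv2.imwrite("pics/w27b.png",cv2.resize(w["color"][80:300,180:460],(784,600)))
c=capture("side");cv2.imwrite("pics/s27.png",cv2.resize(c["color"][100:260,160:352],(720,600)))
cv2.imwrite("pics/t27.png",capture("top")["color"])
o=get_obs();print(o['force'],o['position'],o['time_s'])
```

```text
[ 0.28895509  0.84298763 -0.27844156] [ 0.47087647 -0.12992481  0.18899079] 48.75
```

View pics/w27b.png

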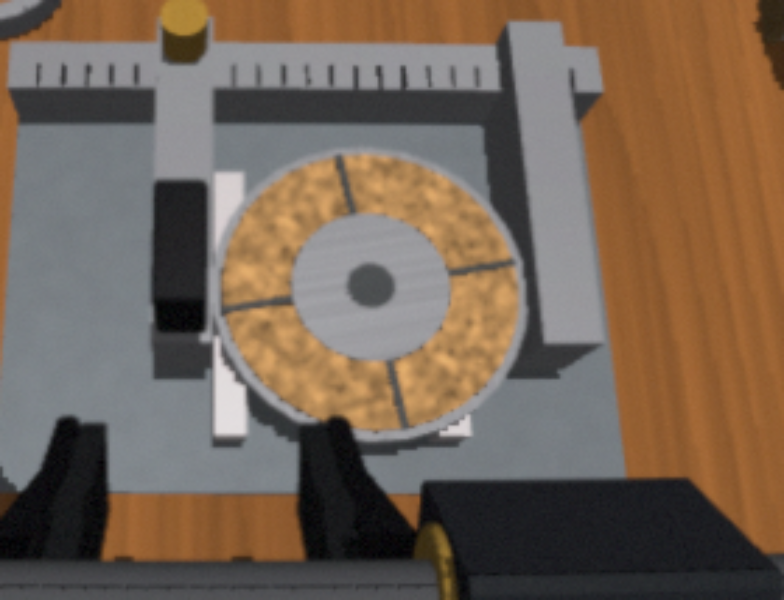

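View pics/s27.png

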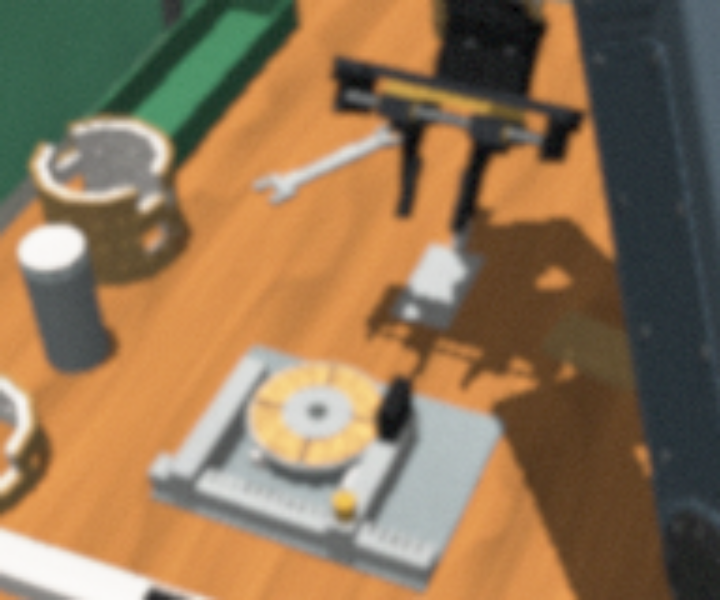

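View pics/t27.png

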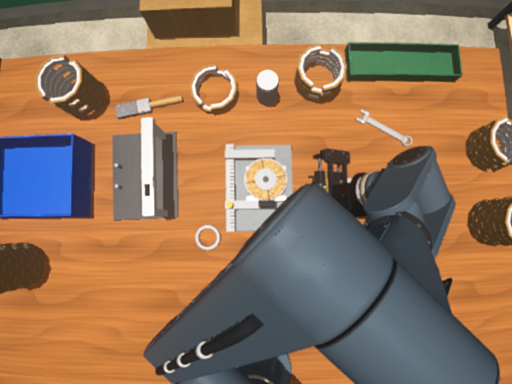

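```bash
python3 -c "
from plant import *
print(close_job())"
```

```text
the job is handed in; nothing more can be done
None
```

The job is done and handed in at about 49 s of the 72 s allowed. The plate rests on the caliper's ribs with the moving jaw shut on it, and the lifter is back on the bench.

- **Tilting the gripper:** the moves only shift the tool and spin it about its own axis, so I got the 35° tilt by pushing the arm against its reach limit until it leaned over. That took about 14 s and put the elbow joint against its range stops. The readings were 2.442 against a listed 2.44 at the upper end, and 0.218 against a listed 0.22 at the lower end. These are within rounding, but I could not confirm they count as inside the range.
- **Taking the lifter:** I turned it in place by nudging its handle with the open fingers. The first close squeezed the handle out forward, and the next try pushed it aside because the fingers were still opening. The third try worked, and I then re-gripped it a few millimetres further onto the handle.
- **Lifting and carrying:** the blade went in under the light bar until it stopped at what I took to be the pins, at about 20 N. The scale reading on lifting matched the plate plus lifter (5.7 N). The pictures show the plate centred on the blade with no visible tilt.
- **Placing:** I lowered the blade between the ribs until the force fell to the lifter's own weight, drew it out, and set the lifter down on open bench in front of the caliper. After I let go, the pictures show it standing blade flat. It had sagged about 2 mm at the front in the grip by the time it was set down.
- **Closing the jaw:** I gripped the fin and slid it until it stopped with 19 N. The jaw then sat where the task says it should when shut on the plate, about y = +61 mm.

**Last checks:** the final pictures show the plate between both jaws on the ribs. None of the bystanders I could see had moved; the lining block and the red lifter were hidden behind the arm. The gripper was clear of everything, with no force beyond noise.

The camera estimates of the caliper's position disagreed by about 5 to 9 mm along its length, so I placed the plate by the top and wrist views.

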